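# Slide the top plate off the stack and home against the stop

## Robot

A 7-joint arm with a two-finger parallel gripper is mounted at the origin on a cart in front of the work surface, level with it; the furniture and walls round the work are solid. World frame = base frame: x ahead of the robot, y to its left, z up, the work surface at z = 0. Lengths are in m, angles in degrees, forces in N, time in s.
With the tool pointing down it reaches from about 0.4 to 0.85 m from the base axis. Payload 4.5 kg.
Tool frame: the origin (TCP) lies on the front face of the gripper's body, between the roots of the fingers; the fingertips stand 64 mm ahead of it and the grasp point (between the pads) lies 45 mm ahead of it (bot.tcp_to_tips is the distance from the TCP to the fingertips, in m); y points along the fingers, z is the direction in which the jaws open and shut, and the axes are right-handed (so a half turn about y gives the same grasp; the last joint's range is limited). The gripper opens to 88 mm and grips with 3 to 60 N. Pads are 18 mm wide; open, the fingers measure 123 mm over their backs; the gripper's body (75 mm by 187 mm) begins 45 mm behind the grasp point.
Start: joints at [77.51, 39.483, -11.15, 89.685, 9.013, 51.709, -12.324], TCP at [0.156, -0.605, 0.303] pointing down, gripper open.
Joint ranges: [-172.22, 172.22], [-26.19, 119.32], [-84.43, 86.54], [7.71, 146.69], [-57.33, 237.33], [2.42, 119.75], [-152.13, 152.13]. Speed limits (degrees/s): [147.25, 147.25, 180, 180, 180, 180, 180].

## Interface

Orientations are given as [roll, pitch, yaw] about the fixed x, y, z axes, in that order (R = Rz(yaw) Ry(pitch) Rx(roll)).
In Python, from station import readout, snapshot, job, bot gives the robot as it stands.
- The arm moves only by the shell command python3 -m jog 'ROWS' [FORCE]. ROWS is a JSON object of lists of equal length, an entry for each row: "jaw": the gripper command: -1 is shut, 1 is fully open, values between are in proportion; "slide": the shift along the tool's x, y, z in m, a list of three; "twist": the turn, a rotation vector about the tool's x, y, z in degrees, a list of three. A call has exactly 10 rows; each row is the pose to reach, as a shift and turn from the pose commanded when the call began, along the tool's axes at that moment; what a row does not reach only later rows make up. A row lasts 1/12 s, in which the tool goes at most 41.7 mm and 7.16 degrees, less where a joint would pass 70% of its speed; a pose out of reach is approached as far as the arm can. A call with a gripper value outside its range is refused whole. The fingers move at their own pace and stop on an object; FORCE is the grip in N (left out, the last holds). Time passes only in rows, so rows that repeat a pose let the fingers close, or fill a call up. It gives the time, the measured TCP pose, the force and the opening at its end, in the units of the state.
- readout.read_state(): the state, without advancing time (a new reading comes with each control period).
- snapshot(name): name is "side" or "top" or "wrist"; returns a dict with "frame" (400x640x3 uint8, blue, green, red), "fov_y" (degrees; the focal length in pixels is half the picture's height over the tangent of half this angle, whatever the lens; pixels are square), "cx", "cy" (the principal point, pixels), "R" (3x3) and "t" (3): a world point X has camera coordinates R X + t. Camera axes: x right, y down, z forward; pixel columns grow to the right and rows downward; lengths in m; the calibration is good to about 2 mm. A picture is of the moment at which its call begins. There is no depth.
- job.job_done(): hands the job in, once; it reports no verdict.
The state is a dict: "time_s": time; "joint_positions": joint angles; "dq": joint speeds; "joint_efforts": joint torques, N m; "eef_pos": TCP position; "tcp_rot": TCP orientation; "wrist_force": force on the tool from outside, world axes, zero at the start; "torque": the same for the moment, N m; "finger_gap": finger opening in m.
Only numpy, scipy, OpenCV 4.12 (cv2) and the standard library are available. Lean on these libraries where they do the work, as an engineer would, in place of code of your own. Each camera call takes 0.05 s, during which the arm holds its last target.

## Task

Slide the top plate sideways off the stack onto the setup bed, without lifting it and without shifting the two plates below, and press it gently but firmly home, square against the bed's end stop; push by feel, because the stop is held by friction only and must not be shifted. Then set the flat rectangular block with the drilled holes down gently on the middle of that plate to hold it there, let go, and leave everything else alone.

Things in the scene. Friction and masses are not known exactly. Their poses are not given: they have to be found in the camera images.
- plate_top_centre (a point): Centre (half-way up) of the top one of three equal loose aluminium plates, stacked flat on the bench: each 110 mm long (its x axis, towards the stop) x 100 mm wide (y) x 8 mm thick (z, up), 0.23 kg, with dark holes. The top plate lies up to 5 mm and 0.06 rad askew on the others. Its underside is 16 mm above the bench and its top 24 mm.
- plate_mid_centre (a point): Centre of the middle plate of the stack (same size, same axes); must stay where it is (within 4 mm).
- plate_low_centre (a point): Centre of the lowest plate of the stack (same size, same axes), lying on the bench; must stay where it is (within 4 mm).
- jig: The setup bed: a flat steel slab fixed to the bench, 170 mm long (x) x 130 mm wide (y) x 14 mm high; its origin is the centre of its underside, its x axis points from the stack to the stop. The stack stands 8 to 20 mm beyond the bed's -x end, in line with it; the bed's top is 2 mm lower than the underside of the top plate, so the plate slides across the gap onto it.
- stop_range (a point): Fixed point on the bed's top, middle of the stop's range (axes as jig). The stop is a dark bar across the bed, 14 mm thick (x), 126 wide, 16 high, two 4 mm screw heads on it. Its -x face (stop_face), on which the plate shall bear, is set within 15 mm of this point in x: not measured, feel for it. It is held by friction and slips at 25 N; sliding the plate takes 1 to 3 N, a firm push home 5 to 15 N.
- block_centre (a point): Centre (half-way up) of a loose steel setup block, a plain rectangular block with drilled holes through its top, 51 mm (x) x 76 mm (y) x 26 mm high (z), 0.6 kg, lying flat on the bench. Grasp it across its 51 mm.
- vee: A loose V-block (50 x 60 x 38 mm high, with a V groove along its top) on the bench, origin at the middle of its underside; not to be used or moved.
- brass_fitting: A loose brass fitting, 32 mm across and 45 mm high, standing beside the bed; origin at the middle of its underside; leave alone.
- ball_bearing: A loose ball bearing, 62 mm across and 14 mm high, lying beside the stack; origin at the middle of its underside; leave alone.

How it is judged:
By the outcome, as a careful person would: the job done as asked, in the order asked, and still so for the second after the job is handed in, with the robot touching nothing.
It also fails if it takes over 70 s, if anything falls off the work surface, if the arm or the gripper's body presses on something with over 40 N, if the wrist force passes 120 N, or if a joint passes its speed limit or range.

## Working session

There is one attempt and no reset: what is moved stays moved. The work goes in short steps, Python scripts to look and compute and a shell command to move; the robot and the scene stay as the last step left them, time stands still between calls to the robot, and variables do not carry over. Pictures are saved under pics/ and viewed, and the job is handed in when it is done.

```bash
ls; mkdir -p pics; python3 - <<'E'
from station import readout, snapshot, job, bot
import cv2
s=readout.read_state(); print(s); print([a for a in dir(bot) if a[0]!='_'])
for n in ["side","top","wrist"]:
    d=snapshot(n); cv2.imwrite(f"pics/{n}0.png",d["frame"]); print(n,d["fov_y"],d["cx"],d["cy"],d["R"],d["t"])
E
```

```text
pics
{'time_s': 0.0, 'joint_positions': array([ 77.5092386 ,  39.53121825, -11.14514598,  89.74332594,
         9.01299206,  51.7075575 , -12.32285699]), 'dq': array([-0.04529111, -0.05989149,  0.08164571, -0.01081923,  0.01402367,
       -0.01001722, -0.04488654]), 'joint_efforts': array([-3.88485087e-04, -5.27554464e+01, -1.26711644e+00, -1.53429240e+01,
       -5.25842293e-02,  6.51793162e-03,  1.32008986e-04]), 'eef_pos': array([ 0.15556073, -0.60482099,  0.30193865]), 'tcp_rot': array([-9.00999375e+01, -7.24449486e-03, -1.65566057e+02]), 'wrist_force': array([-0.13590172,  0.98614741, -0.18384253]), 'torque': array([-0.03033006, -0.01524381,  0.03039835]), 'finger_gap': 0.08815827008813824}
['IKError', 'tcp_to_tips']
side 56.67283054072236 316.30293069225064 196.09469271095074 [[-0.99888972 -0.04461885 -0.01511604]
 [-0.01325219  0.57404487 -0.8187166 ]
 [ 0.04520748 -0.81760727 -0.57399881]] [0.60656103 0.03731272 0.98320889]
top 51.92194033871419 322.0526600606856 199.49132402983633 [[-0.02627489 -0.99963202  0.00674162]
 [-0.98539521  0.02476449 -0.16847256]
 [ 0.16824362 -0.01106976 -0.98568329]] [0.01743803 0.57302437 0.94381173]
wrist 65.56236243254808 321.2466769673162 194.69596944005252 [[ 0.24899261 -0.96850466 -0.00118638]
 [-0.91846636 -0.23651657  0.31698496]
 [-0.30728201 -0.07783726 -0.94842982]] [-0.62419313 -0.04440957  0.38995206]
```

View pics/top0.png

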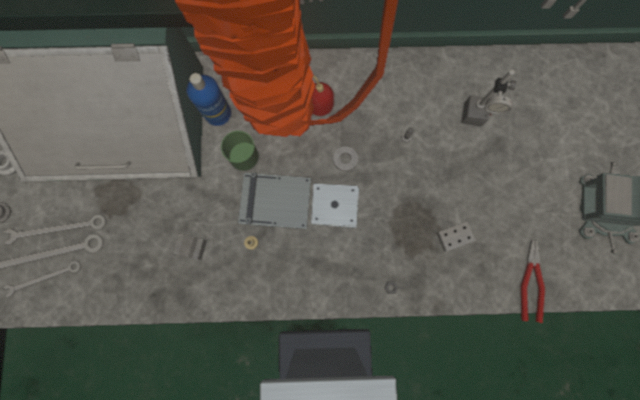

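View pics/side0.png

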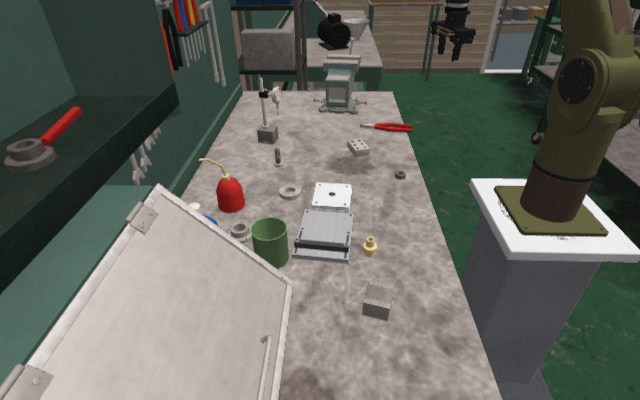

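View pics/wrist0.png

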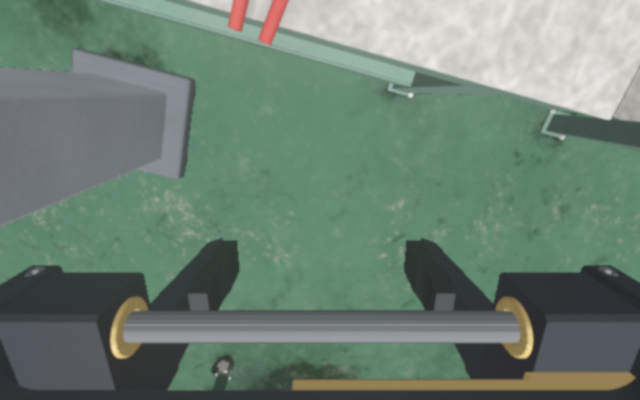

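```bash
cat > h.py <<'E'
import numpy as np, cv2
from station import readout, snapshot, job, bot
def K(d):
    f=200/np.tan(np.radians(d["fov_y"]/2)); return f,d["cx"],d["cy"]
def proj(d,X):
    f,cx,cy=K(d); c=np.array(d["R"])@np.array(X,float)+d["t"]; return np.array([cx+f*c[0]/c[2],cy+f*c[1]/c[2]])
def back(d,uv,z):
    f,cx,cy=K(d); R=np.array(d["R"]); o=-R.T@np.array(d["t"]); v=R.T@np.array([(uv[0]-cx)/f,(uv[1]-cy)/f,1]); return o+v*(z-o[2])/v[2]
def crop(img,x0,y0,x1,y1,s,name):
    c=img[y0:y1,x0:x1]; c=cv2.resize(c,None,fx=s,fy=s,interpolation=cv2.INTER_CUBIC); cv2.imwrite(name,c)
E
python3 - <<'E'
from h import *
t=snapshot("top"); s=snapshot("side")
print(readout.read_state()["time_s"])
for d in(t,s): print(proj(d,[0,0,0]),proj(d,[0.156,-.605,.3]),-np.array(d["R"]).T@d["t"])
crop(t["frame"],230,165,370,265,5.5,"pics/topc.png")
crop(s["frame"],280,170,390,330,5,"pics/sidec.png")
crop(t["frame"],420,205,490,265,8,"pics/topb.png")
for n,uv in dict(block=(456,236),vee=(192,247),brass=(251,242),bear=(346,158),stack=(335,205),stop=(250,200)).items(): print(n,back(t,uv,.02))
E
```

```text
0.25
[329.64213022 448.88601104] [696.08534908 412.8704162 ] [0.40632335 0.01368872 1.02672077]
[545.10332128 210.16939173] [449.99234025  38.5395129 ] [0.56193365 0.80952362 0.60407808]
block [ 0.47901521 -0.32391864  0.02      ]
vee [0.46888134 0.32179497 0.02      ]
brass [0.47730989 0.17849102 0.02      ]
bear [ 0.68314036 -0.06101247  0.02      ]
stack [ 0.56348881 -0.0293692   0.02      ]
stop [0.58137164 0.1812638  0.02      ]
```

View pics/topc.png

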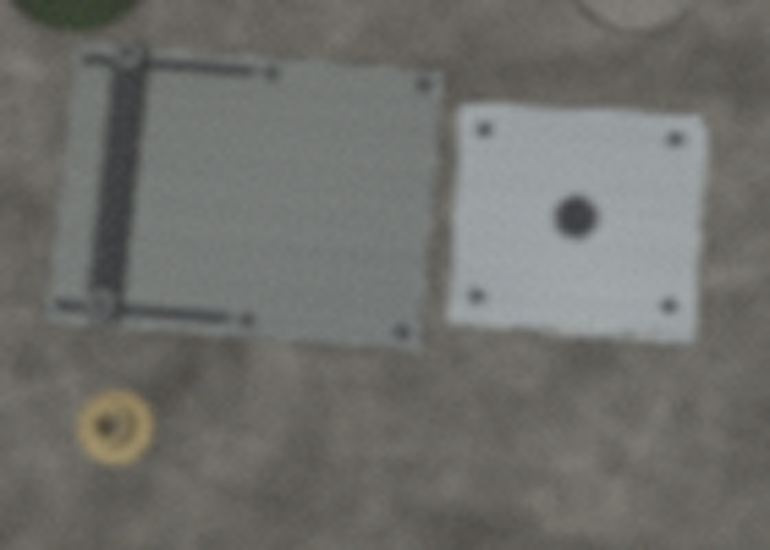

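View pics/sidec.png

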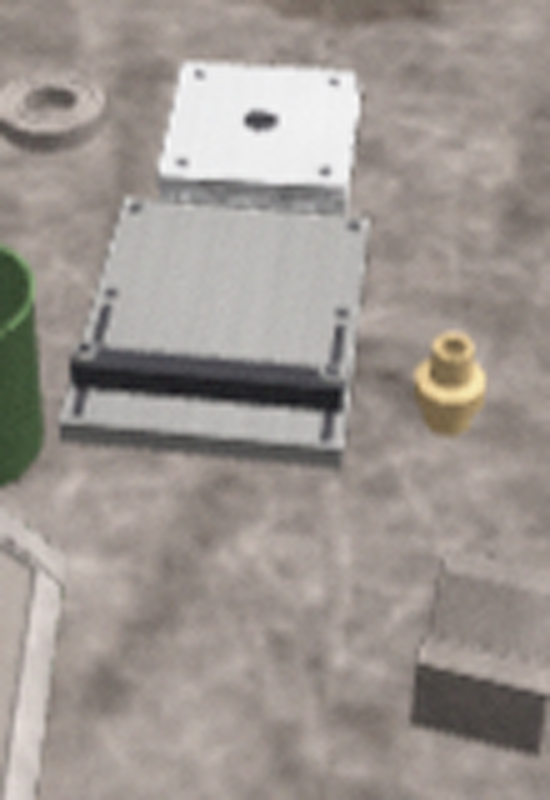

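View pics/topb.png

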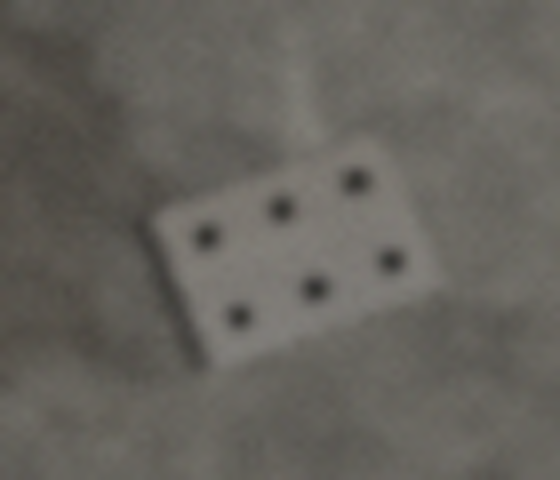

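```bash
cat > fit.py <<'E'
from h import *
from scipy.optimize import least_squares
def rectfit(obs,L,W,z):  # obs list of (cam, pts in order (-,-),(+,-),(+,+),(-,+) or None)
    sg=[(-1,-1),(1,-1),(1,1),(-1,1)]
    def res(p):
        r=[]
        for d,pts in obs:
            for (a,b),uv in zip(sg,pts):
                if uv is None: continue
                c,s=np.cos(p[2]),np.sin(p[2]); x,y=a*L/2,b*W/2
                r+=list(proj(d,[p[0]+c*x-s*y,p[1]+s*x+c*y,z])-uv)
        return np.array(r)
    return res
def run(obs,L,W,z,p0):
    f=rectfit(obs,L,W,z); s=least_squares(f,p0); return s.x, np.abs(s.fun).max(), s.fun.round(1)
def un(pts,x0,y0,s): return [None if p is None else np.array([x0+(p[0]+.5)/s-.5,y0+(p[1]+.5)/s-.5]) for p in pts]
E
python3 - <<'E'
from fit import *
t=snapshot("top"); s=snapshot("side")
# jig x -> left in top, +y world ; jig y -> world -x => down in top
T=lambda p:un(p,230,165,5.5); S=lambda p:un(p,280,170,5)
bt=T([(441,72),(75,47),(50,322),(420,348)])
# check y: jig x=+y world, z up => jig y=-x world (down in image). order (-,-): -y => top image
bs=S([(127,200),(62,430),(343,452),(369,222)])
for o in ([(t,bt)],[(s,bs)],[(t,bt),(s,bs)]): print('bed',run(o,.17,.13,.014,[.57,.12,1.57]))
pt=T([(707,117),(459,103),(449,322),(695,342)])
ps=S([(182,62),(160,180),(346,188),(357,70)])
for o in ([(t,pt)],[(s,ps)],[(t,pt),(s,ps)]): print('plate',run(o,.11,.10,.024,[.57,-.03,1.57]))
# block: long 76 (y), holes
B=lambda p:un(p,420,205,8)
c=B([(155,212),(372,135),(442,285),(205,362)])
# long axis = left-right in image; rect L=.076 along a
print('block',run([(t,[c[3],c[2],c[1],c[0]])],.076,.051,.026,[.48,-.32,-1.2]))
h=B([(206,238),(282,209),(357,181),(391,261),(315,289),(238,317)])
print('holes',np.mean([back(t,u,.026) for u in h],0), [back(t,u,.026).round(4) for u in h])
# stop top edges
for uv in T([(127,55),(105,310)]): print('stop',back(t,uv,.03))
crop(s["frame"],335,125,385,170,10,"pics/sideb.png")
E
```

```text
bed (array([0.58047257, 0.12133253, 1.47786762]), np.float64(0.8023332740044964), array([ 0.4, -0.6, -0.1, -0.5, -0.8,  0.6,  0.5,  0.5]))
bed (array([0.58099045, 0.12429935, 1.46751552]), np.float64(0.6584475768829634), array([-0.6,  0.3, -0.6, -0.7,  0.7,  0.4,  0.5, -0.2]))
bed (array([0.58079343, 0.12230492, 1.47298582]), np.float64(1.3056916443807722), array([ 0.2, -0.5, -0.4, -0.8, -1.3,  0.3, -0. ,  0.5, -0.6, -0.1, -0.2,
       -1.1,  0.9, -0.3,  0.4, -0.8]))
plate (array([ 0.56385699, -0.02823261,  1.48252499]), np.float64(0.6677003872276828), array([-0.4,  0.3,  0.7,  0.1, -0.2,  0.2, -0.1, -0.6]))
plate (array([ 0.56546834, -0.02717693,  1.5029101 ]), np.float64(0.6232240071262538), array([-0. ,  0.4, -0.3, -0.6,  0.5, -0.1, -0.2,  0.5]))
plate (array([ 0.56457456, -0.02800968,  1.48967425]), np.float64(1.0898738338685803), array([-0.6, -0.1,  0.4,  0. , -0.1,  0.1, -0.1, -1.1,  0.6,  0.1, -0.2,
       -1. ,  0.5, -0.2,  0.4,  0.5]))
block (array([ 0.47961852, -0.32264676, -1.27276444]), np.float64(0.9596060719989055), array([ 0.4,  0.7, -0.2,  0.3,  0.7, -0.6, -1. , -0.4]))
holes [ 0.47927276 -0.32401927  0.026     ] [array([ 0.4834, -0.2961,  0.026 ]), array([ 0.4916, -0.3201,  0.026 ]), array([ 0.4996, -0.3438,  0.026 ]), array([ 0.4749, -0.3521,  0.026 ]), array([ 0.467 , -0.3281,  0.026 ]), array([ 0.4591, -0.304 ,  0.026 ])]
stop [0.64352387 0.17315297 0.03      ]
stop [0.52789783 0.18263938 0.03      ]
```

View pics/sideb.png

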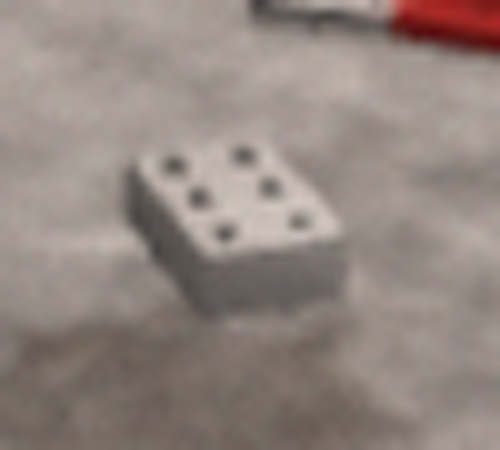

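```bash
cat > to.py <<'E'
import sys
from h import *
from scipy.spatial.transform import Rotation as Ro
def go(x,y,z,yaw):
    s=readout.read_state(); R=Ro.from_euler('xyz',s["tcp_rot"],degrees=True); T=Ro.from_euler('xyz',[-90,0,yaw],degrees=True)
    print("pos",s["eef_pos"].round(4),"rpy",s["tcp_rot"].round(2),"t",round(s["time_s"],2),"F",s["wrist_force"].round(1),"gap",round(s["finger_gap"],4))
    print("slide",R.inv().apply(np.array([x,y,z])-s["eef_pos"]).round(4),"twist",(R.inv()*T).as_rotvec(degrees=True).round(2))
if __name__=="__main__": go(*map(float,sys.argv[1:5]))
E
python3 -m jog '{"jaw":[0,0,0,0,0,0,0,0,0,0],"slide":[[-0.02,0,-0.014],[-0.045,0.004,-0.032],[-0.07,0.008,-0.05],[-0.096,0.013,-0.07],[-0.122,0.018,-0.089],[-0.149,0.023,-0.108],[-0.176,0.027,-0.127],[-0.203,0.032,-0.147],[-0.23,0.036,-0.166],[-0.256,0.04,-0.185]],"twist":[[0,-3,0],[0,-6,0],[0,-10,0],[0,-13,0],[0,-17,0],[0,-20,0],[0,-24,0],[0,-28,0],[0,-32,0],[0,-35,0]]}' 20
python3 to.py .5565 -.1225 .15 -95.5
```

```text
time_s: 1.18
eef_pos: [0.3586, -0.3611, 0.2627]
tcp_rot: [-90.0, 0.0, -130.4]
wrist_force: [0.8, -0.4, -0.4]
finger_gap: 0.0442
pos [ 0.3586 -0.3611  0.2627] rpy [-8.9970e+01  1.0000e-02 -1.3038e+02] t 1.18 F [ 0.8 -0.4 -0.4] gap 0.0442
slide [-0.3099  0.1127 -0.0039] twist [-3.000e-02 -3.488e+01 -0.000e+00]
```

```bash
python3 -m jog '{"jaw":[0,0,0,0,0,0,0,0,0,0],"slide":[[-0.035,0.01,0],[-0.07,0.022,-0.001],[-0.105,0.034,-0.001],[-0.14,0.046,-0.002],[-0.175,0.058,-0.002],[-0.21,0.07,-0.003],[-0.245,0.082,-0.003],[-0.28,0.1,-0.004],[-0.3,0.11,-0.004],[-0.31,0.1125,-0.004]],"twist":[[0,-4,0],[0,-8,0],[0,-12,0],[0,-16,0],[0,-20,0],[0,-24,0],[0,-28,0],[0,-31,0],[0,-34,0],[0,-34.9,0]]}'
python3 to.py .5565 -.1225 .085 -95.5
python3 - <<'E'
from h import *
w=snapshot("wrist"); cv2.imwrite("pics/w1.png",w["frame"])
t=snapshot("top"); crop(t["frame"],230,165,370,265,5.5,"pics/t1.png")
E
```

```text
time_s: 2.02
eef_pos: [0.5578, -0.1202, 0.1488]
tcp_rot: [-90.0, 0.2, -95.3]
wrist_force: [-0.1, -0.1, 1.4]
finger_gap: 0.0441
pos [ 0.5578 -0.1202  0.1488] rpy [-90.02   0.16 -95.3 ] t 2.02 F [-0.1 -0.1  1.4] gap 0.0441
slide [ 0.0026  0.0638 -0.001 ] twist [ 0.02  0.2  -0.16]
```

View pics/w1.png

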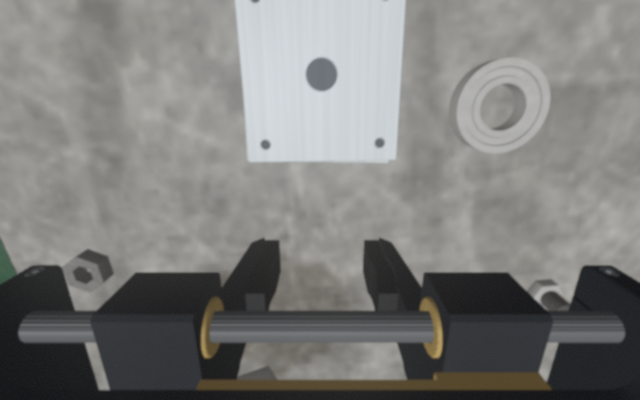

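```bash
python3 - <<'E'
from h import *
w=snapshot("wrist"); crop(w["frame"],220,120,420,180,4,"pics/w1c.png")
a=back(w,(247.5,162),.024); b=back(w,(389,161),.024); c=back(w,(236,0),.024); d=back(w,(405,0),.024)
print(a,b,np.linalg.norm(b-a),np.degrees(np.arctan2((b-a)[1],(b-a)[0])))
E
```

```text
[ 0.50949649 -0.08138674  0.024     ] [ 0.6051874  -0.09004298  0.024     ] 0.09608163900239379 -5.168931068708051
```

View pics/w1c.png

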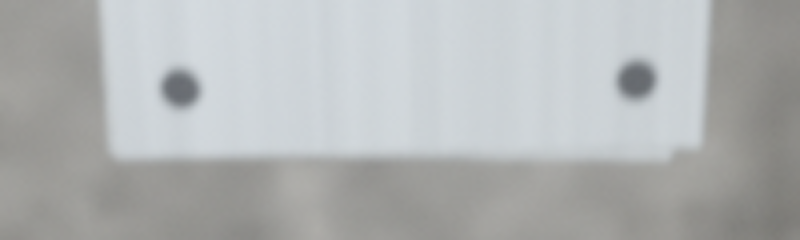

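```bash
python3 - <<'E'
from h import *
w=snapshot("wrist"); g=w["frame"].astype(np.float32)
acc=g.copy(); n=1
c=acc[135:170,235:405]; c=np.clip((c-150)*2.6,0,255).astype(np.uint8)
c=cv2.resize(c,None,fx=4.7,fy=8,interpolation=cv2.INTER_CUBIC); cv2.imwrite("pics/w1d.png",c)
print(g[140:170,300].mean(-1).astype(int)); print(g[140:170,395].mean(-1).astype(int)); print(g[140:170,250].mean(-1).astype(int))
print(g[150:166,380].mean(-1).astype(int))
E
```

```text
[213 213 213 213 212 212 213 213 212 212 212 212 211 207 195 179 169 165
 167 167 168 168 168 169 169 168 167 166 166 168]
[210 210 210 209 209 209 209 209 209 208 207 202 190 174 166 163 162 162
 162 161 160 159 158 157 155 152 149 146 143 142]
[210 210 209 209 208 207 207 207 207 207 208 208 207 204 194 179 162 154
 151 149 148 147 147 145 145 145 145 145 146 148]
[207 205 202 202 201 189 173 162 158 156 156 155 155 155 154 153]
```

View pics/w1d.png

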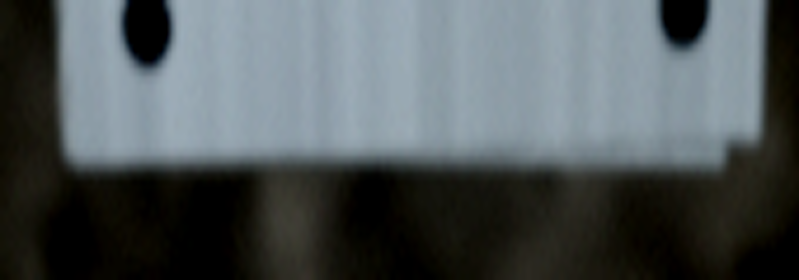

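```bash
python3 - <<'E'
from h import *
w=snapshot("wrist")
a=back(w,(249,155.7),.024); b=back(w,(396,153),.024);
print(a,b,np.linalg.norm(b-a),np.degrees(np.arctan2((b-a)[1],(b-a)[0])))
h=back(w,(321.5,74),.024); print("hole",h)
E
python3 -m jog '{"jaw":[0,0,0,0,0,0,0,0,0,0],"slide":[[0.001,0.01,0],[0.002,0.025,-0.001],[0.003,0.04,-0.001],[0.003,0.05,-0.001],[0.003,0.055,-0.001],[0.003,0.06,-0.001],[0.003,0.0625,-0.001],[0.003,0.0645,-0.001],[0.003,0.0645,-0.001],[0.003,0.0645,-0.001]],"twist":[[0,0,0],[0,0,0],[0,0,0],[0,0,0],[0,0,0],[0,0,0],[0,0,0],[0,0,0],[0,0,0],[0,0,0]]}'
python3 to.py .5574 -.1112 .0835 -95.5
python3 -c "
from h import *
w=snapshot('wrist'); cv2.imwrite('pics/w2.png',w['frame'])"
```

```text
[ 0.50958524 -0.08096087  0.024     ] [ 0.60861437 -0.08924892  0.024     ] 0.09937535203406427 -4.784111372136499
hole [ 0.56365254 -0.03463002  0.024     ]
time_s: 3.1
eef_pos: [0.5551, -0.1272, 0.086]
tcp_rot: [-90.0, -0.0, -95.7]
wrist_force: [0.8, 0.1, 0.0]
finger_gap: 0.0439
pos [ 0.5551 -0.1272  0.086 ] rpy [-89.96  -0.   -95.67] t 3.1 F [0.8 0.1 0. ] gap 0.0439
slide [-0.0161  0.0025  0.0007] twist [-0.04 -0.17  0.  ]
```

View pics/w2.png

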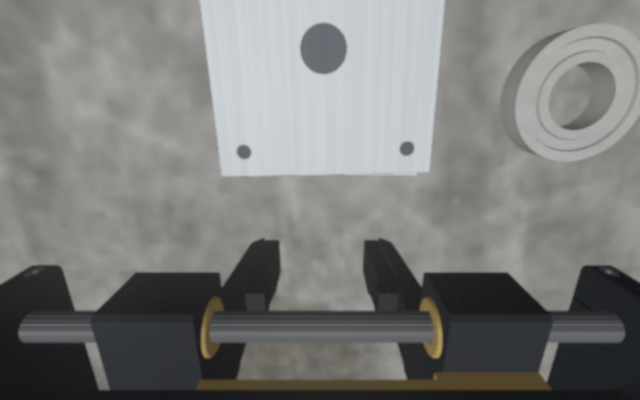

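```bash

python3 -m jog '{"jaw":[0,0,0,0,0,0,0,0,0,0],"slide":[[-0.002,0.001,0],[-0.005,0.002,0],[-0.009,0.0025,0],[-0.013,0.0025,0.0005],[-0.016,0.0025,0.001],[-0.019,0.0025,0.001],[-0.0215,0.0025,0.001],[-0.0235,0.0025,0.001],[-0.025,0.0025,0.001],[-0.025,0.0025,0.001]],"twist":[[0,0,0],[0,0,0],[0,0,0],[0,0,0],[0,0,0],[0,0,0],[0,0,0],[0,0,0],[0,0,0],[0,0,0]]}'
python3 to.py .5574 -.094 .0835 -95.5
python3 -c "
from h import *
w=snapshot('wrist'); cv2.imwrite('pics/w3.png',w['frame'])
w=snapshot('side'); crop(w['frame'],280,130,390,220,7,'pics/s3.png')"
```

```text
time_s: 3.98
eef_pos: [0.5584, -0.102, 0.0832]
tcp_rot: [-90.0, 0.0, -95.6]
wrist_force: [-0.1, -0.1, -1.0]
finger_gap: 0.044
pos [ 0.5584 -0.102   0.0832] rpy [-9.000e+01  1.000e-02 -9.565e+01] t 3.98 F [-0.1 -0.1 -1. ] gap 0.044
slide [-0.0078 -0.0003 -0.0018] twist [-0.   -0.15 -0.01]
```

View pics/w3.png

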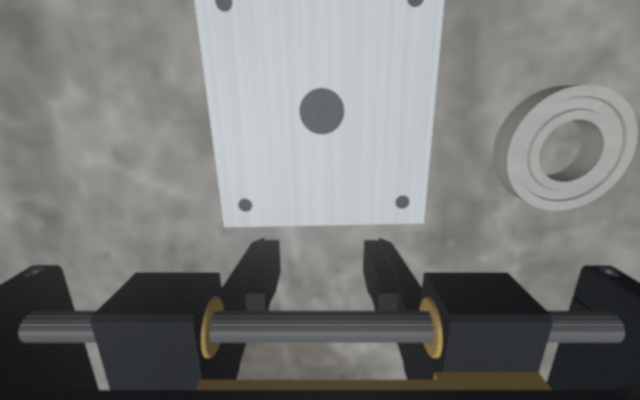

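View pics/s3.png

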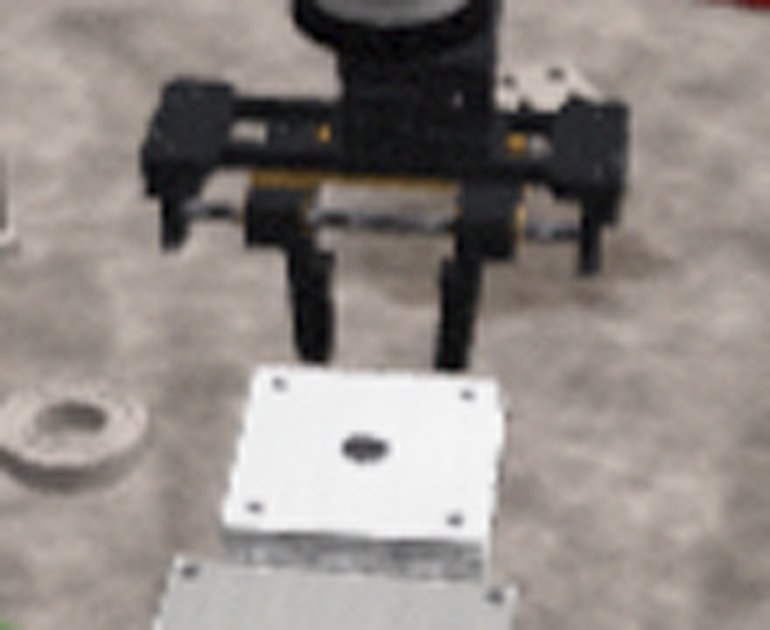

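```bash

python3 -m jog '{"jaw":[0,0,0,0,0,0,0,0,0,0],"slide":[[-0.001,0,-0.0005],[-0.002,0,-0.001],[-0.0035,0,-0.0015],[-0.005,0,-0.0015],[-0.0065,0,-0.0015],[-0.008,0,-0.0015],[-0.0095,0,-0.0015],[-0.011,0,-0.0015],[-0.0125,0,-0.0015],[-0.014,0,-0.0015]],"twist":[[0,0,0],[0,0,0],[0,0,0],[0,0,0],[0,0,0],[0,0,0],[0,0,0],[0,0,0],[0,0,0],[0,0,0]]}'
python3 to.py .5574 -.094 .0835 -95.5
python3 -c "
from h import *
w=snapshot('wrist'); cv2.imwrite('pics/w4.png',w['frame'])
w=snapshot('side'); crop(w['frame'],280,130,390,220,7,'pics/s4.png')"
```

```text
time_s: 4.92
eef_pos: [0.5582, -0.0885, 0.0832]
tcp_rot: [-90.0, -0.0, -95.7]
wrist_force: [0.1, -0.9, 0.9]
finger_gap: 0.0442
pos [ 0.5582 -0.0885  0.0832] rpy [-9.001e+01 -3.000e-02 -9.569e+01] t 4.92 F [ 0.1 -0.9  0.9] gap 0.0442
slide [ 0.0055 -0.0003 -0.0002] twist [ 0.01 -0.19  0.03]
```

View pics/w4.png

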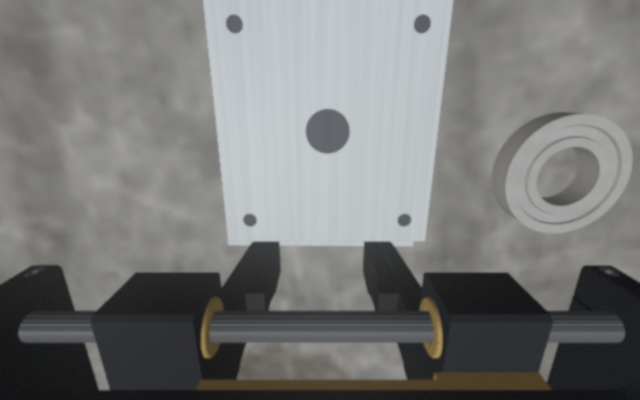

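View pics/s4.png

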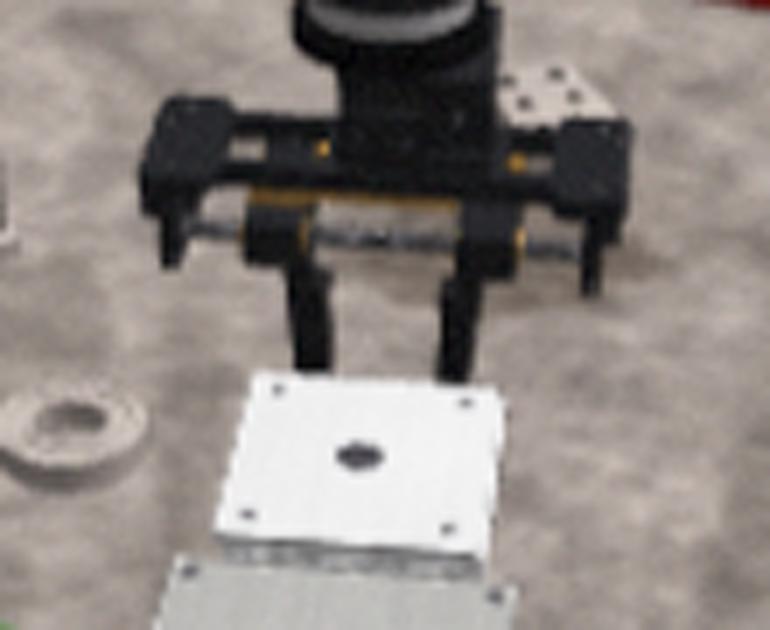

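```bash

python3 -m jog '{"jaw":[0,0,0,0,0,0,0,0,0,0],"slide":[[-0.002,0,0],[-0.005,-0.0005,0],[-0.009,-0.001,0],[-0.0135,-0.0015,0],[-0.018,-0.0015,0],[-0.0225,-0.0015,0],[-0.027,-0.0015,0],[-0.0315,-0.0015,0],[-0.036,-0.0015,0],[-0.04,-0.0015,0]],"twist":[[0,0,0],[0,0,0],[0,0,0],[0,0,0],[0,0,0],[0,0,0],[0,0,0],[0,0,0],[0,0,0],[0,0,0]]}'
python3 to.py .5614 -.052 .085 -95.5
python3 -c "
from h import *
w=snapshot('wrist'); cv2.imwrite('pics/w5.png',w['frame'])
w=snapshot('side'); crop(w['frame'],280,130,390,220,7,'pics/s5.png')"
```

```text
time_s: 5.85
eef_pos: [0.5623, -0.048, 0.0848]
tcp_rot: [-90.0, -0.0, -95.7]
wrist_force: [-0.5, -1.6, 0.8]
finger_gap: 0.044
pos [ 0.5623 -0.048   0.0848] rpy [-8.999e+01 -1.000e-02 -9.566e+01] t 5.85 F [-0.5 -1.6  0.8] gap 0.044
slide [ 0.0041 -0.0002 -0.0005] twist [-0.01 -0.16  0.01]
```

View pics/w5.png

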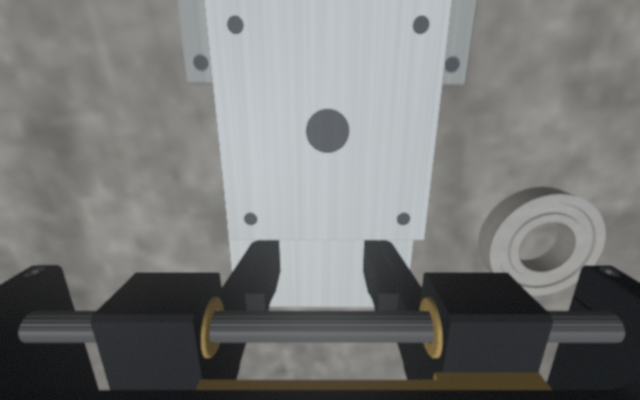

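View pics/s5.png

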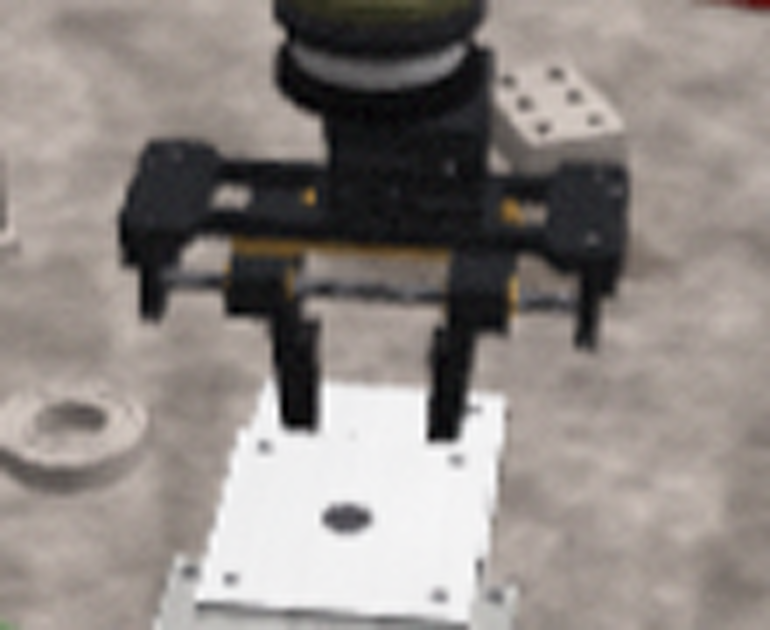

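```bash

python3 -m jog '{"jaw":[0,0,0,0,0,0,0,0,0,0],"slide":[[-0.004,0,0],[-0.008,0,0],[-0.012,0,0],[-0.016,0,0],[-0.02,0,0],[-0.024,0,0],[-0.028,0,0],[-0.032,0,0],[-0.036,0,0],[-0.039,0,0]],"twist":[[0,0,0],[0,0,0],[0,0,0],[0,0,0],[0,0,0],[0,0,0],[0,0,0],[0,0,0],[0,0,0],[0,0,0]]}'
python3 to.py .5651 -.013 .085 -95.5
python3 -c "
from h import *
w=snapshot('wrist'); cv2.imwrite('pics/w6.png',w['frame'])
w=snapshot('side'); crop(w['frame'],280,150,390,240,7,'pics/s6.png')"
```

```text
time_s: 6.78
eef_pos: [0.566, -0.0088, 0.0846]
tcp_rot: [-90.0, 0.0, -95.6]
wrist_force: [0.4, -1.3, -1.3]
finger_gap: 0.0437
pos [ 0.566  -0.0088  0.0846] rpy [-9.001e+01  3.000e-02 -9.563e+01] t 6.78 F [ 0.4 -1.3 -1.3] gap 0.0437
slide [ 0.0043 -0.0004 -0.0005] twist [ 0.01 -0.13 -0.03]
```

View pics/w6.png

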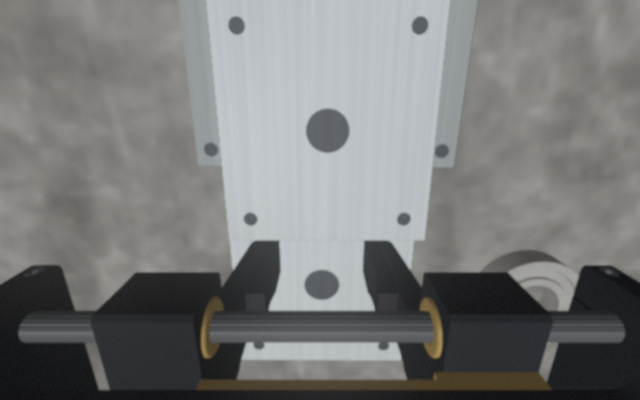

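View pics/s6.png

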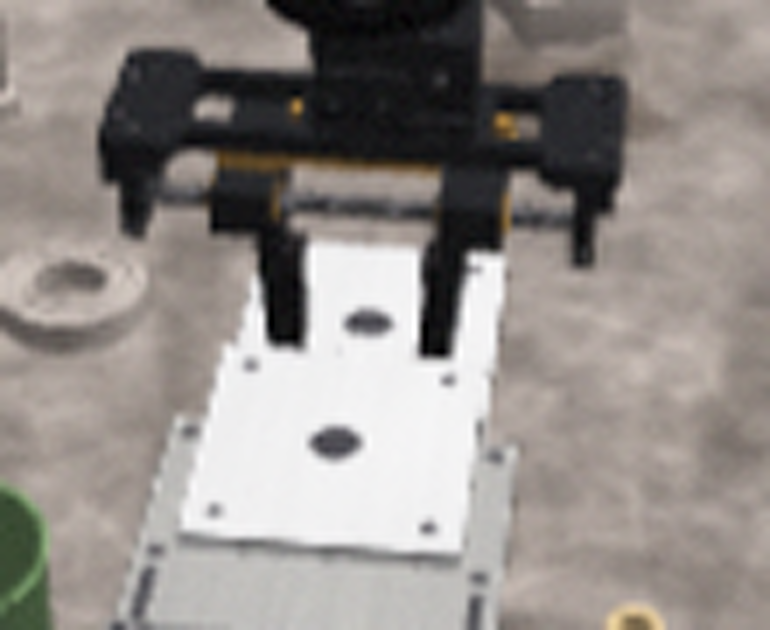

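```bash

python3 -m jog '{"jaw":[0,0,0,0,0,0,0,0,0,0],"slide":[[-0.004,0,0],[-0.008,0.0005,0],[-0.012,0.001,0],[-0.016,0.0015,0],[-0.02,0.0018,0],[-0.024,0.002,0],[-0.028,0.002,0],[-0.032,0.002,0],[-0.035,0.002,0],[-0.037,0.002,0]],"twist":[[0,0,0],[0,0,0],[0,0,0],[0,0,0],[0,0,0],[0,0,0],[0,0,0],[0,0,0],[0,0,0],[0,0,0]]}'
python3 to.py .5697 .028 .083 -95.5
python3 -c "
from h import *
w=snapshot('wrist'); cv2.imwrite('pics/w7.png',w['frame'])
w=snapshot('side'); crop(w['frame'],280,160,390,250,7,'pics/s7.png')"
```

```text
time_s: 7.72
eef_pos: [0.5697, 0.028, 0.0827]
tcp_rot: [-90.0, 0.0, -95.6]
wrist_force: [0.1, -1.3, 0.7]
finger_gap: 0.0442
pos [0.5697 0.028  0.0827] rpy [-9.000e+01  3.000e-02 -9.563e+01] t 7.72 F [ 0.1 -1.3  0.7] gap 0.0442
slide [-0.     -0.0003  0.    ] twist [ 0.   -0.13 -0.03]
```

View pics/w7.png

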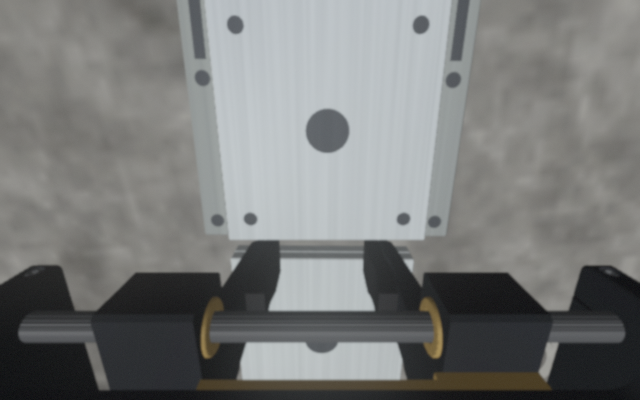

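View pics/s7.png

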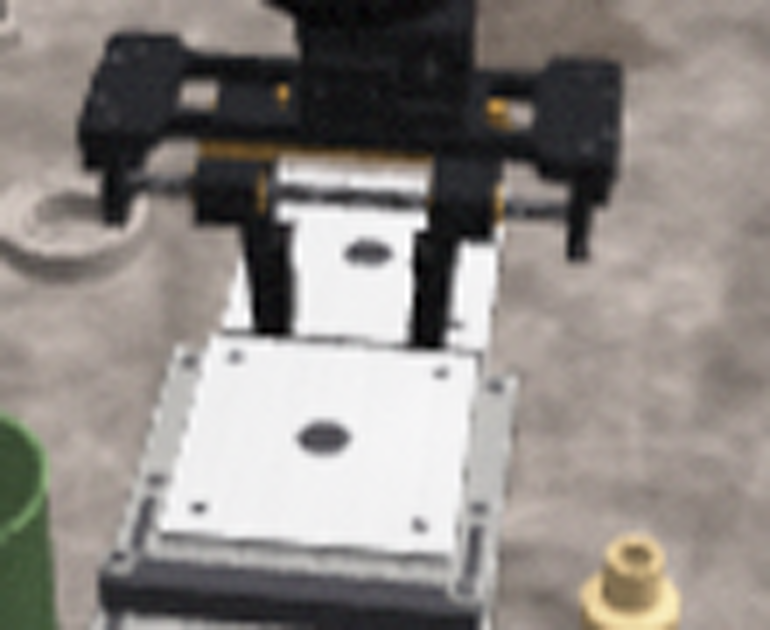

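```bash

python3 -m jog '{"jaw":[0,0,0,0,0,0,0,0,0,0],"slide":[[-0.002,0,0],[-0.004,0,0],[-0.006,0,0],[-0.008,0,0],[-0.01,0,0],[-0.012,0,0],[-0.0135,0.0005,0],[-0.015,0.001,0],[-0.016,0.0015,0],[-0.0165,0.0015,0]],"twist":[[0,0,0],[0,0,0],[0,0,0],[0,0,0],[0,0,0],[0,0,0],[0,0,0],[0,0,0],[0,0,0],[0,0,0]]}'
python3 to.py .5697 .028 .083 -95.5
python3 -c "
from h import *
w=snapshot('side'); crop(w['frame'],280,160,390,250,7,'pics/s8.png')
w=snapshot('wrist'); cv2.imwrite('pics/w8.png',w['frame'])
w=snapshot('top'); crop(w['frame'],230,165,370,265,5.5,'pics/t8.png')"
```

```text
time_s: 8.65
eef_pos: [0.5714, 0.0436, 0.0812]
tcp_rot: [-90.0, -0.0, -95.7]
wrist_force: [-0.1, -1.3, 1.2]
finger_gap: 0.0439
pos [0.5714 0.0436 0.0812] rpy [-8.999e+01 -1.000e-02 -9.567e+01] t 8.65 F [-0.1 -1.3  1.2] gap 0.0439
slide [ 0.0157 -0.0018 -0.0001] twist [-0.01 -0.17  0.01]
```

View pics/w8.png

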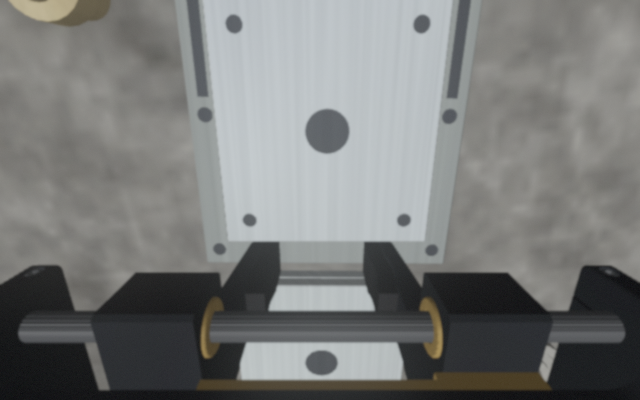

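View pics/s8.png

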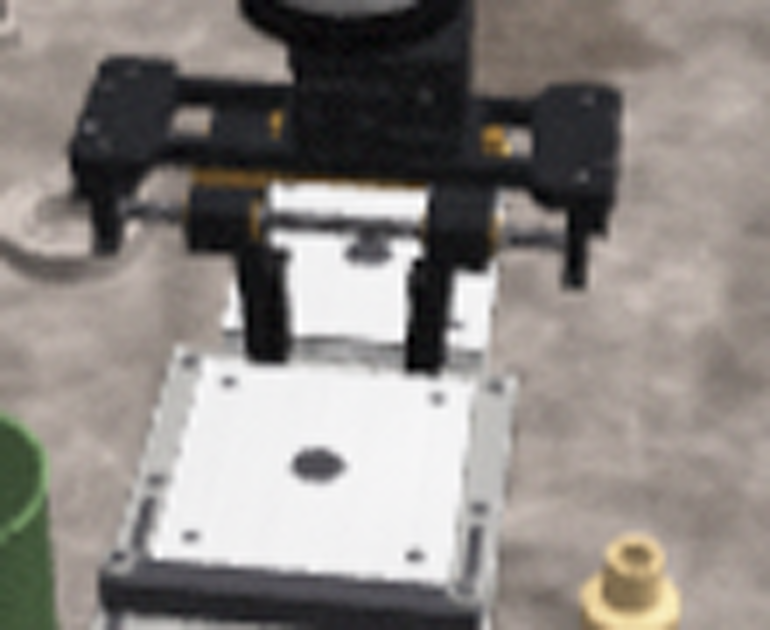

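View pics/t8.png

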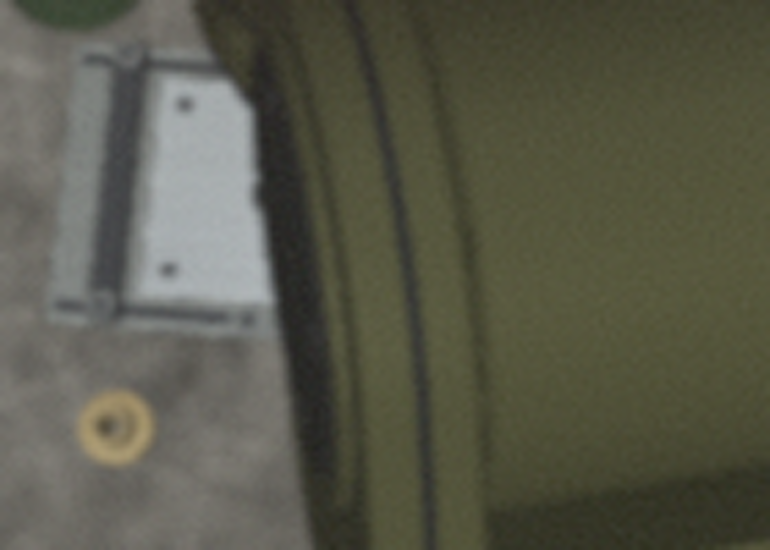

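```bash

python3 -m jog '{"jaw":[0,0,0,0,0,0,0,0,0,0],"slide":[[-0.0003,0,0],[-0.0006,0,0],[-0.0009,0,0],[-0.0012,0,0],[-0.0015,0,0],[-0.0018,0,0],[-0.0021,0,0],[-0.0024,0,0],[-0.0027,0,0],[-0.003,0,0]],"twist":[[0,0,0],[0,0,0],[0,0,0],[0,0,0],[0,0,0],[0,0,0],[0,0,0],[0,0,0],[0,0,0],[0,0,0]]}'
python3 to.py .5697 .028 .083 -95.5
python3 -c "
from h import *
w=snapshot('top'); crop(w['frame'],230,165,290,230,9,'pics/t9.png')"
```

```text
time_s: 9.63
eef_pos: [0.5716, 0.0466, 0.0812]
tcp_rot: [-90.0, -0.0, -95.7]
wrist_force: [0.2, -1.1, 0.5]
finger_gap: 0.0437
pos [0.5716 0.0466 0.0812] rpy [-90.    -0.   -95.67] t 9.63 F [ 0.2 -1.1  0.5] gap 0.0437
slide [ 0.0187 -0.0018 -0.0001] twist [ 0.   -0.17  0.  ]
```

View pics/t9.png

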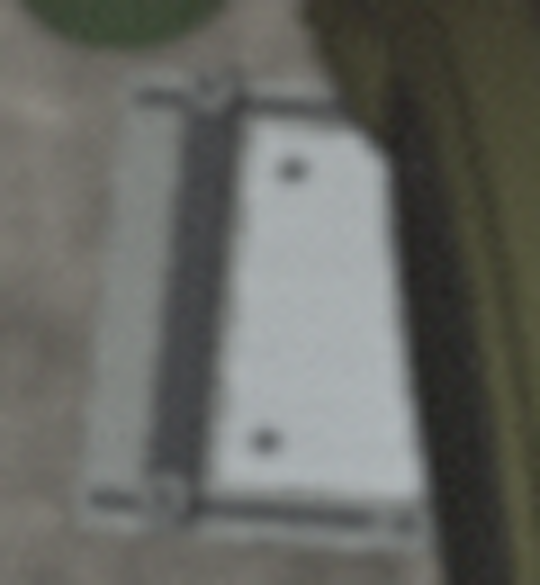

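```bash

python3 -m jog '{"jaw":[0,0,0,0,0,0,0,0,0,0],"slide":[[-0.0002,0,0],[-0.0004,0,0],[-0.0006,0,0],[-0.0008,0,0],[-0.001,0,0],[-0.001,0,0],[-0.001,0,0],[-0.001,0,0],[-0.001,0,0],[-0.001,0,0]],"twist":[[0,0,0],[0,0,0],[0,0,0],[0,0,0],[0,0,0],[0,0,0],[0,0,0],[0,0,0],[0,0,0],[0,0,0]]}'
python3 to.py .5697 .028 .083 -95.5
```

```text
time_s: 10.52
eef_pos: [0.5717, 0.0476, 0.0812]
tcp_rot: [-90.0, 0.0, -95.7]
wrist_force: [-0.3, -1.1, 0.6]
finger_gap: 0.0436
pos [0.5717 0.0476 0.0812] rpy [-90.     0.   -95.67] t 10.52 F [-0.3 -1.1  0.6] gap 0.0436
slide [ 0.0197 -0.0018 -0.0001] twist [-0.   -0.17 -0.  ]
```

```bash

python3 -m jog '{"jaw":[0,0,0,0,0,0,0,0,0,0],"slide":[[-0.0002,0,0],[-0.0004,0,0],[-0.0006,0,0],[-0.0008,0,0],[-0.001,0,0],[-0.001,0,0],[-0.001,0,0],[-0.001,0,0],[-0.001,0,0],[-0.001,0,0]],"twist":[[0,0,0],[0,0,0],[0,0,0],[0,0,0],[0,0,0],[0,0,0],[0,0,0],[0,0,0],[0,0,0],[0,0,0]]}'
python3 to.py .5697 .028 .083 -95.5
```

```text
time_s: 11.35
eef_pos: [0.5718, 0.0486, 0.0812]
tcp_rot: [-90.0, 0.0, -95.7]
wrist_force: [-0.3, -1.5, 0.6]
finger_gap: 0.044
pos [0.5718 0.0486 0.0812] rpy [-90.     0.   -95.67] t 11.35 F [-0.3 -1.5  0.6] gap 0.044
slide [ 0.0207 -0.0018 -0.0001] twist [-0.   -0.17 -0.  ]
```

```bash

python3 -m jog '{"jaw":[0,0,0,0,0,0,0,0,0,0],"slide":[[-0.0002,0,0],[-0.0004,0,0],[-0.0006,0,0],[-0.0008,0,0],[-0.001,0,0],[-0.001,0,0],[-0.001,0,0],[-0.001,0,0],[-0.001,0,0],[-0.001,0,0]],"twist":[[0,0,0],[0,0,0],[0,0,0],[0,0,0],[0,0,0],[0,0,0],[0,0,0],[0,0,0],[0,0,0],[0,0,0]]}'
python3 to.py .5697 .028 .083 -95.5
python3 -c "
from h import *
w=snapshot('top'); crop(w['frame'],230,165,290,230,9,'pics/t10.png')
w=snapshot('side'); crop(w['frame'],280,200,390,270,7,'pics/s10.png')"
```

```text
time_s: 12.18
eef_pos: [0.5719, 0.0496, 0.0812]
tcp_rot: [-90.0, 0.0, -95.7]
wrist_force: [0.6, -0.4, -0.7]
finger_gap: 0.044
pos [0.5719 0.0496 0.0812] rpy [-90.     0.   -95.67] t 12.18 F [ 0.6 -0.4 -0.7] gap 0.044
slide [ 0.0217 -0.0018 -0.0001] twist [-0.   -0.17 -0.  ]
```

View pics/t10.png

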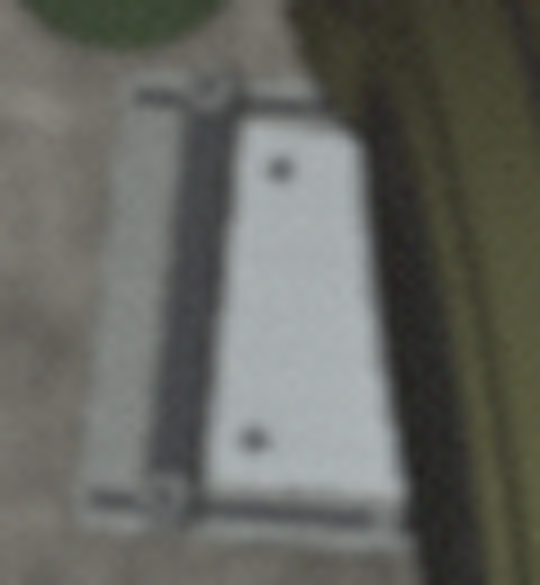

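View pics/s10.png

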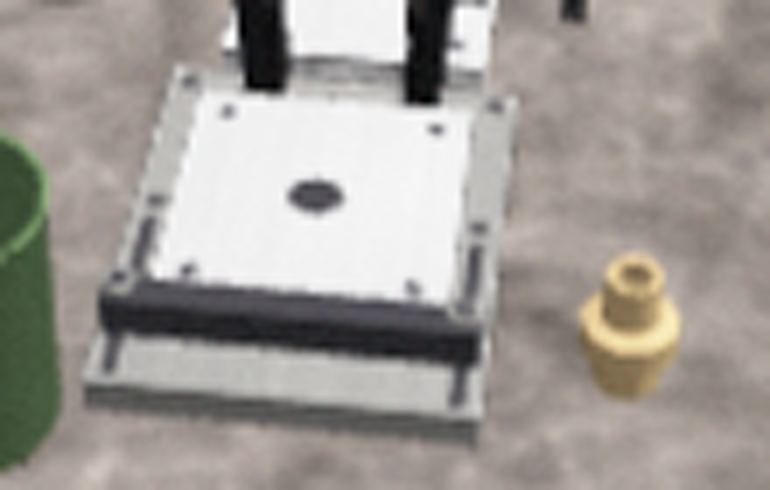

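```bash

python3 -m jog '{"jaw":[0,0,0,0,0,0,0,0,0,0],"slide":[[-0.0002,0,0],[-0.0004,0,0],[-0.0006,0,0],[-0.0008,0,0],[-0.001,0,0],[-0.001,0,0],[-0.001,0,0],[-0.001,0,0],[-0.001,0,0],[-0.001,0,0]],"twist":[[0,0,0],[0,0,0],[0,0,0],[0,0,0],[0,0,0],[0,0,0],[0,0,0],[0,0,0],[0,0,0],[0,0,0]]}'
python3 to.py .5697 .028 .083 -95.5
```

```text
time_s: 13.12
eef_pos: [0.572, 0.0505, 0.0812]
tcp_rot: [-90.0, 0.0, -95.7]
wrist_force: [0.4, -1.6, 0.1]
finger_gap: 0.044
pos [0.572  0.0505 0.0812] rpy [-90.     0.   -95.67] t 13.12 F [ 0.4 -1.6  0.1] gap 0.044
slide [ 0.0227 -0.0018 -0.0001] twist [-0.   -0.17 -0.  ]
```

```bash

python3 -m jog '{"jaw":[0,0,0,0,0,0,0,0,0,0],"slide":[[-0.0002,0,0],[-0.0004,0,0],[-0.0006,0,0],[-0.0008,0,0],[-0.001,0,0],[-0.001,0,0],[-0.001,0,0],[-0.001,0,0],[-0.001,0,0],[-0.001,0,0]],"twist":[[0,0,0],[0,0,0],[0,0,0],[0,0,0],[0,0,0],[0,0,0],[0,0,0],[0,0,0],[0,0,0],[0,0,0]]}'
python3 to.py .5697 .028 .083 -95.5
```

```text
time_s: 13.95
eef_pos: [0.5721, 0.0512, 0.0812]
tcp_rot: [-90.0, -0.0, -95.7]
wrist_force: [0.0, -1.8, 1.2]
finger_gap: 0.0443
pos [0.5721 0.0512 0.0812] rpy [-9.000e+01 -3.000e-02 -9.569e+01] t 13.95 F [ 0.  -1.8  1.2] gap 0.0443
slide [ 0.0233 -0.0018 -0.0001] twist [ 0.   -0.19  0.03]
```

```bash

python3 -m jog '{"jaw":[0,0,0,0,0,0,0,0,0,0],"slide":[[-0.0001,0,0],[-0.0002,0,0],[-0.0003,0,0],[-0.0004,0,0],[-0.0005,0,0],[-0.0005,0,0],[-0.0005,0,0],[-0.0005,0,0],[-0.0005,0,0],[-0.0005,0,0]],"twist":[[0,0,0],[0,0,0],[0,0,0],[0,0,0],[0,0,0],[0,0,0],[0,0,0],[0,0,0],[0,0,0],[0,0,0]]}'
python3 to.py .5697 .028 .083 -95.5
python3 -c "
from h import *
w=snapshot('top'); crop(w['frame'],230,165,290,230,9,'pics/t11.png')
w=snapshot('side'); crop(w['frame'],280,200,390,270,7,'pics/s11.png')"
```

```text
time_s: 14.78
eef_pos: [0.572, 0.0514, 0.0812]
tcp_rot: [-90.0, -0.1, -95.7]
wrist_force: [-0.7, -5.4, 1.0]
finger_gap: 0.0437
pos [0.572  0.0514 0.0812] rpy [-9.003e+01 -6.000e-02 -9.570e+01] t 14.78 F [-0.7 -5.4  1. ] gap 0.0437
slide [ 0.0235 -0.0018  0.0001] twist [ 0.03 -0.2   0.06]
```

View pics/t11.png

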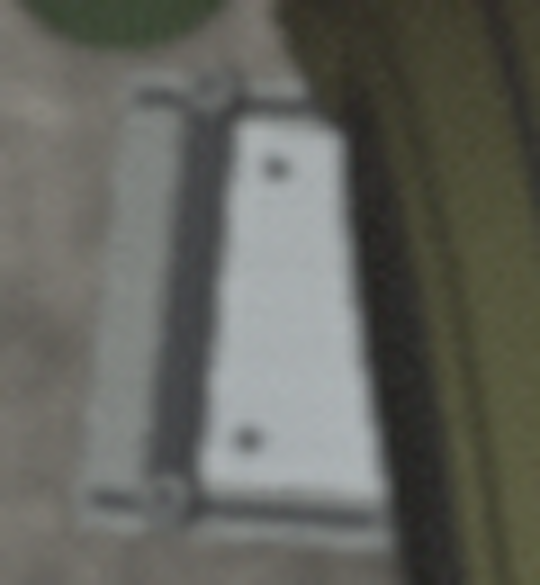

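View pics/s11.png

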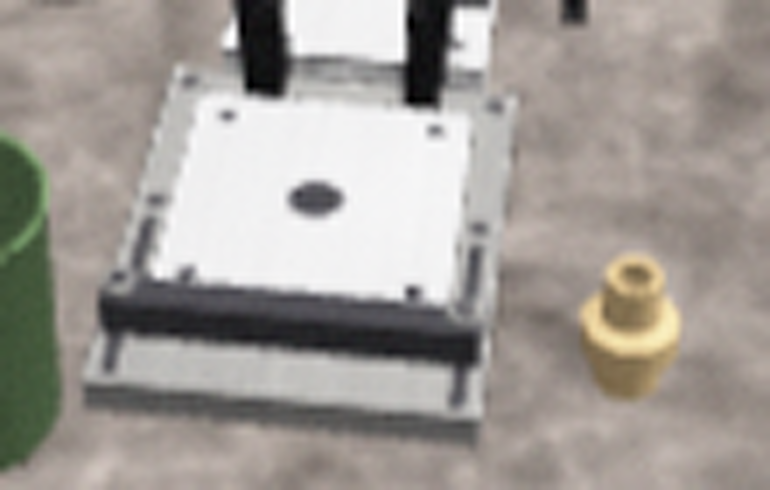

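```bash

python3 -m jog '{"jaw":[0,0,0,0,0,0,0,0,0,0],"slide":[[-0.0001,0,0],[-0.0001,0,0],[-0.0002,0,0],[-0.0002,0,0],[-0.0003,0,0],[-0.0003,0,0],[-0.0003,0,0],[-0.0003,0,0],[-0.0003,0,0],[-0.0003,0,0]],"twist":[[0,0,0],[0,0,0],[0,0,0],[0,0,0],[0,0,0],[0,0,0],[0,0,0],[0,0,0],[0,0,0],[0,0,0]]}'
python3 to.py .5697 .028 .083 -95.5; python3 -c "
from h import *
s=readout.read_state();print(s['torque'].round(2),s['wrist_force'].round(1))"
```

```text
time_s: 15.72
eef_pos: [0.572, 0.0515, 0.0812]
tcp_rot: [-90.0, -0.1, -95.7]
wrist_force: [-0.9, -5.7, 1.4]
finger_gap: 0.0439
pos [0.572  0.0515 0.0812] rpy [-9.003e+01 -8.000e-02 -9.571e+01] t 15.72 F [-0.9 -5.7  1.4] gap 0.0439
slide [ 0.0236 -0.0018  0.0001] twist [ 0.03 -0.21  0.08]
[-1.2   0.15 -0.02] [-0.9 -5.7  1.4]
```

```bash

python3 -m jog '{"jaw":[0,0,0,0,0,0,0,0,0,0],"slide":[[-0.0001,0,0],[-0.0002,0,0],[-0.0003,0,0],[-0.0004,0,0],[-0.0004,0,0],[-0.0004,0,0],[-0.0004,0,0],[-0.0004,0,0],[-0.0004,0,0],[-0.0004,0,0]],"twist":[[0,0,0],[0,0,0],[0,0,0],[0,0,0],[0,0,0],[0,0,0],[0,0,0],[0,0,0],[0,0,0],[0,0,0]]}'
python3 to.py .5697 .028 .083 -95.5; python3 -c "
from h import *
s=readout.read_state();print(s['torque'].round(2),s['wrist_force'].round(1))
w=snapshot('top'); crop(w['frame'],230,165,290,230,9,'pics/t12.png')
w=snapshot('side'); crop(w['frame'],290,200,360,270,8,'pics/s12.png')"
```

```text
time_s: 16.55
eef_pos: [0.5719, 0.0515, 0.0812]
tcp_rot: [-90.0, -0.1, -95.7]
wrist_force: [-1.1, -6.4, 1.2]
finger_gap: 0.0441
pos [0.5719 0.0515 0.0812] rpy [-90.04  -0.11 -95.72] t 16.55 F [-1.1 -6.4  1.2] gap 0.0441
slide [ 0.0236 -0.0018  0.0001] twist [ 0.04 -0.22  0.11]
[-1.26  0.16 -0.09] [-1.1 -6.4  1.2]
```

View pics/t12.png

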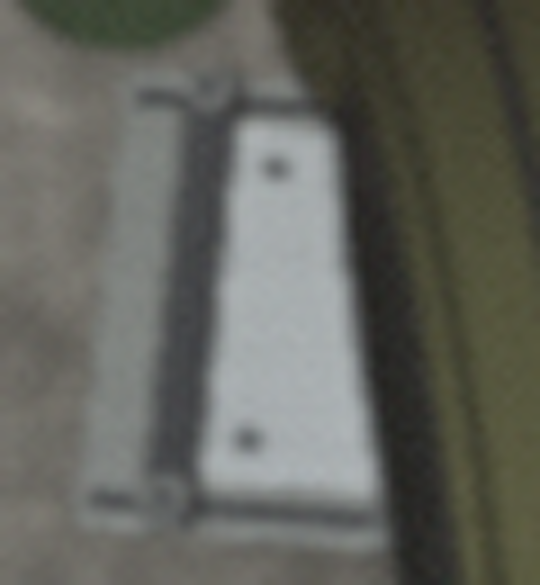

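View pics/s12.png

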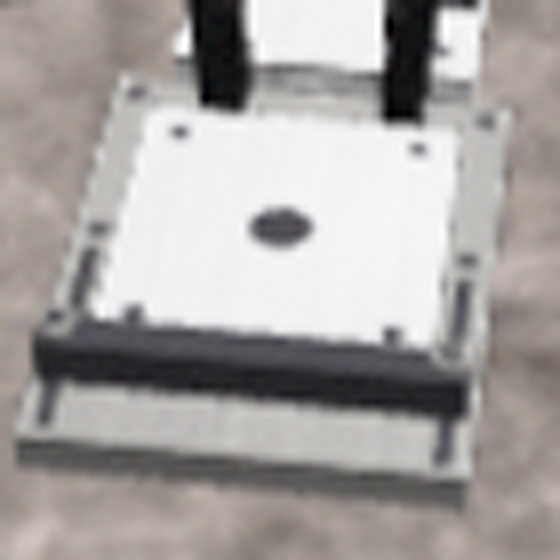

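```bash

python3 -m jog '{"jaw":[0,0,0,0,-1,-1,-1,-1,-1,-1],"slide":[[0.001,0,0],[0.002,0,0],[0.003,0,0],[0.005,0,0],[0.005,0,0],[0.005,0,0],[0.005,0,0],[0.005,0,0],[0.005,0,0],[0.005,0,0]],"twist":[[0,0,0],[0,0,0],[0,0,0],[0,0,0],[0,0,0],[0,0,0],[0,0,0],[0,0,0],[0,0,0],[0,0,0]]}' 10
python3 to.py .5697 .028 .083 -95.5; python3 -c "
from h import *
s=readout.read_state();print(s['torque'].round(2),s['wrist_force'].round(1))
w=snapshot('wrist'); cv2.imwrite('pics/w13.png',w['frame'])"
```

```text
time_s: 17.48
eef_pos: [0.5718, 0.0479, 0.0812]
tcp_rot: [-90.0, 0.0, -95.7]
wrist_force: [-0.3, 0.3, 0.4]
finger_gap: 0.0063
pos [0.5718 0.0479 0.0812] rpy [-8.999e+01  1.000e-02 -9.566e+01] t 17.48 F [-0.3  0.3  0.4] gap 0.0063
slide [ 0.02   -0.0018 -0.0001] twist [-0.01 -0.16 -0.01]
[-0.11 -0.08  0.01] [-0.3  0.3  0.4]
```

View pics/w13.png

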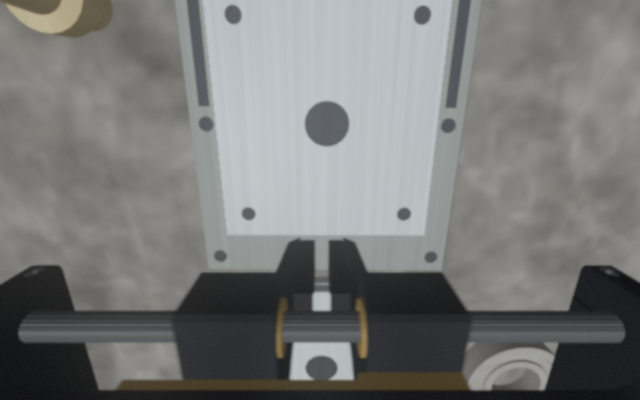

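```bash

python3 -m jog '{"jaw":[-1,-1,-1,-1,-1,-1,-1,-1,-1,-1],"slide":[[-0.0005,0,0],[-0.001,0,0],[-0.0015,0,0],[-0.002,0,0],[-0.0025,0,0],[-0.003,0,0],[-0.0033,0,0],[-0.0036,0,0],[-0.0039,0,0],[-0.0041,0,0]],"twist":[[0,0,0],[0,0,0],[0,0,0],[0,0,0],[0,0,0],[0,0,0],[0,0,0],[0,0,0],[0,0,0],[0,0,0]]}'
python3 to.py .5697 .028 .083 -95.5
```

```text
time_s: 18.37
eef_pos: [0.5721, 0.0513, 0.0812]
tcp_rot: [-90.0, -0.1, -95.7]
wrist_force: [-0.2, -1.7, 1.2]
finger_gap: 0.0005
pos [0.5721 0.0513 0.0812] rpy [-9.001e+01 -5.000e-02 -9.569e+01] t 18.37 F [-0.2 -1.7  1.2] gap 0.0005
slide [ 0.0234 -0.0018 -0.0001] twist [ 0.01 -0.19  0.05]
```

```bash

python3 -m jog '{"jaw":[-1,-1,-1,-1,-1,-1,-1,-1,-1,-1],"slide":[[-0.0001,0,0],[-0.0002,0,0],[-0.0003,0,0],[-0.0004,0,0],[-0.0005,0,0],[-0.0006,0,0],[-0.0007,0,0],[-0.0008,0,0],[-0.0008,0,0],[-0.0008,0,0]],"twist":[[0,0,0],[0,0,0],[0,0,0],[0,0,0],[0,0,0],[0,0,0],[0,0,0],[0,0,0],[0,0,0],[0,0,0]]}'
python3 to.py .5697 .028 .083 -95.5
```

```text
time_s: 19.2
eef_pos: [0.5719, 0.0516, 0.0812]
tcp_rot: [-90.0, -0.1, -95.7]
wrist_force: [-0.3, -5.1, 2.3]
finger_gap: 0.0007
pos [0.5719 0.0516 0.0812] rpy [-90.04  -0.1  -95.71] t 19.2 F [-0.3 -5.1  2.3] gap 0.0007
slide [ 0.0237 -0.0018  0.0001] twist [ 0.04 -0.21  0.1 ]
```

```bash

python3 -m jog '{"jaw":[-1,-1,-1,-1,-1,-1,-1,-1,-1,-1],"slide":[[-0.0001,0,0],[-0.0002,0,0],[-0.0003,0,0],[-0.0004,0,0],[-0.0005,0,0],[-0.0006,0,0],[-0.0007,0,0],[-0.0007,0,0],[-0.0007,0,0],[-0.0007,0,0]],"twist":[[0,0,0],[0,0,0],[0,0,0],[0,0,0],[0,0,0],[0,0,0],[0,0,0],[0,0,0],[0,0,0],[0,0,0]]}'
python3 to.py .5697 .028 .083 -95.5
 python3 -c "
from h import *
s=readout.read_state();print(s['torque'].round(2),s['wrist_force'].round(1))"
```

```text
time_s: 20.03
eef_pos: [0.5719, 0.0517, 0.0812]
tcp_rot: [-90.1, -0.1, -95.7]
wrist_force: [-1.2, -5.6, 2.1]
finger_gap: 0.0004
pos [0.5719 0.0517 0.0812] rpy [-90.05  -0.15 -95.73] t 20.03 F [-1.2 -5.6  2.1] gap 0.0004
slide [ 0.0238 -0.0017  0.0002] twist [ 0.05 -0.23  0.15]
[-1.34  0.13 -0.  ] [-1.2 -5.6  2.1]
```

```bash

python3 -m jog '{"jaw":[-1,-1,-1,-1,-1,-1,-1,-1,-1,-1],"slide":[[-0.0001,0,0],[-0.0002,0,0],[-0.0003,0,0],[-0.0005,0,0],[-0.0007,0,0],[-0.0009,0,0],[-0.001,0,0],[-0.001,0,0],[-0.001,0,0],[-0.001,0,0]],"twist":[[0,0,0],[0,0,0],[0,0,0],[0,0,0],[0,0,0],[0,0,0],[0,0,0],[0,0,0],[0,0,0],[0,0,0]]}'
python3 to.py .5697 .028 .083 -95.5
 python3 -c "
from h import *
s=readout.read_state();print(s['torque'].round(2),s['wrist_force'].round(1))
w=snapshot('top'); crop(w['frame'],230,165,290,230,9,'pics/t14.png')
w=snapshot('side'); crop(w['frame'],290,200,360,270,8,'pics/s14.png')"
```

```text
time_s: 20.87
eef_pos: [0.5719, 0.0519, 0.0812]
tcp_rot: [-90.1, -0.2, -95.8]
wrist_force: [-0.3, -7.5, 2.1]
finger_gap: 0.0005
pos [0.5719 0.0519 0.0812] rpy [-90.07  -0.22 -95.77] t 20.87 F [-0.3 -7.5  2.1] gap 0.0005
slide [ 0.024  -0.0017  0.0003] twist [ 0.07 -0.27  0.22]
[-1.55  0.1  -0.01] [-0.3 -7.5  2.1]
```

View pics/t14.png

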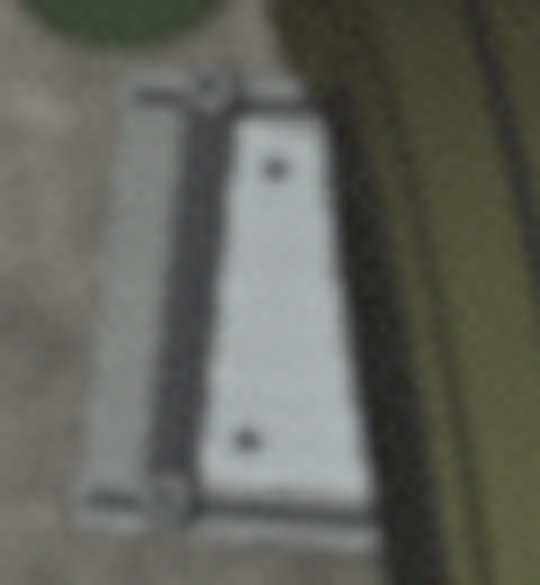

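View pics/s14.png

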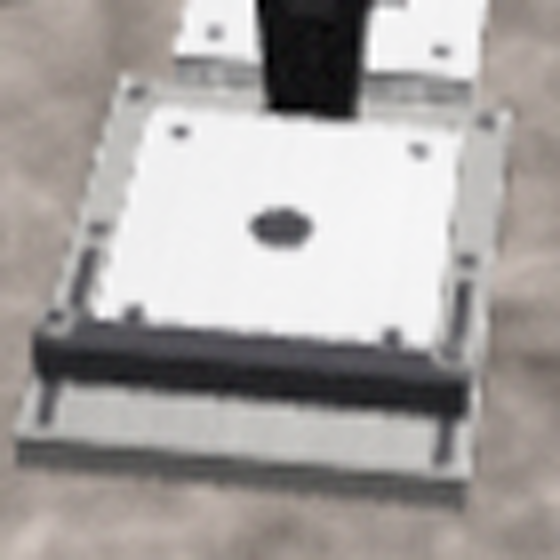

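```bash

python3 -m jog '{"jaw":[-1,-1,-1,-1,-1,-1,-1,-1,-1,-1],"slide":[[0.001,0,0],[0.002,0,0],[0.0035,0,0],[0.005,0,0],[0.007,0,0],[0.007,-0.005,0],[0.007,-0.015,0],[0.007,-0.035,0],[0.007,-0.06,0],[0.007,-0.085,0]],"twist":[[0,0,0],[0,0,0],[0,0,0],[0,0,0],[0,0,0],[0,0,0],[0,0,0],[0,0,0],[0,0,0],[0,0,0]]}'
python3 to.py .4793 -.324 .16 -71.4
```

```text
time_s: 21.8
eef_pos: [0.5716, 0.048, 0.1677]
tcp_rot: [-90.0, 0.0, -95.6]
wrist_force: [0.4, 0.7, 0.4]
finger_gap: 0.0006
pos [0.5716 0.048  0.1677] rpy [-9.000e+01  4.000e-02 -9.562e+01] t 21.8 F [0.4 0.7 0.4] gap 0.0006
slide [ 0.3793  0.0075 -0.0554] twist [-1.000e-02 -2.422e+01 -4.000e-02]
```

```bash

python3 -m jog '{"jaw":[-1,-1,0,1,1,1,1,1,1,1],"slide":[[0.02,0,-0.003],[0.055,0,-0.008],[0.095,0,-0.014],[0.135,0,-0.02],[0.175,0,-0.026],[0.215,0,-0.032],[0.255,0,-0.038],[0.29,0,-0.044],[0.315,0,-0.05],[0.33,0,-0.052]],"twist":[[0,-2,0],[0,-4,0],[0,-6,0],[0,-9,0],[0,-12,0],[0,-15,0],[0,-18,0],[0,-21,0],[0,-23,0],[0,-24,0]]}'
python3 to.py .4793 -.324 .16 -71.4
 python3 -c "
from h import *
w=snapshot('top'); cv2.imwrite('pics/t15.png',w['frame']); crop(w['frame'],230,165,370,265,5.5,'pics/t15c.png')
w=snapshot('wrist'); cv2.imwrite('pics/w15.png',w['frame'])"
```

```text
time_s: 22.63
eef_pos: [0.4854, -0.2804, 0.1669]
tcp_rot: [-90.1, -0.1, -71.9]
wrist_force: [0.5, -0.4, -0.2]
finger_gap: 0.0517
pos [ 0.4854 -0.2804  0.1669] rpy [-90.07  -0.14 -71.88] t 22.63 F [ 0.5 -0.4 -0.2] gap 0.0517
slide [ 0.0395  0.0071 -0.0194] twist [ 0.07 -0.48  0.14]
```

View pics/t15c.png

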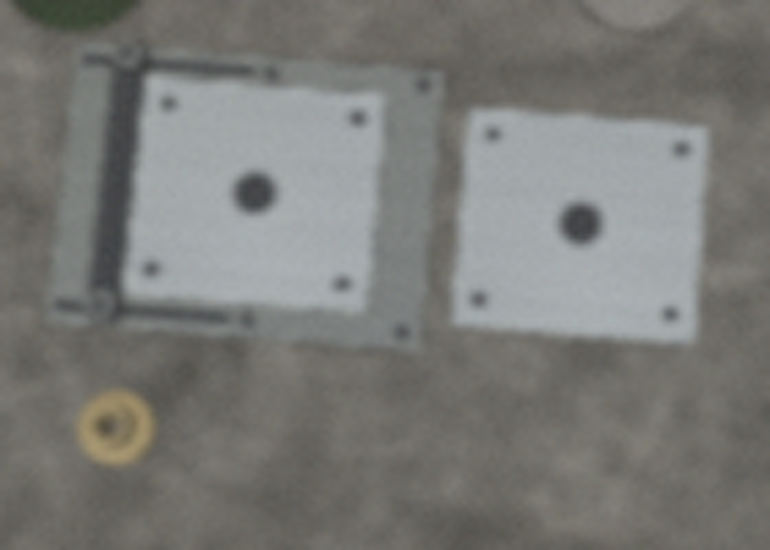

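View pics/w15.png

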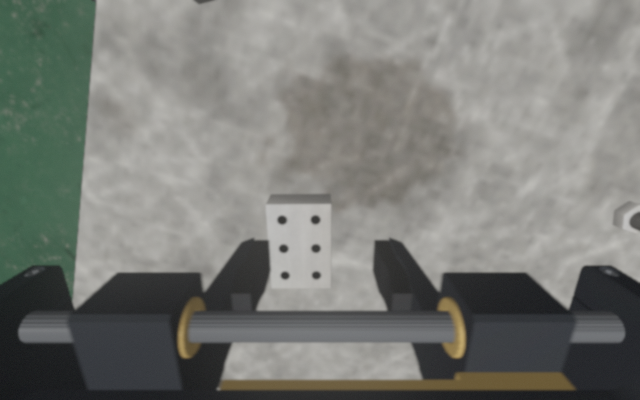

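```bash
python3 - <<'E'
from h import *
w=snapshot("wrist"); t=snapshot("top")
crop(w["frame"],255,185,345,300,6,"pics/w16.png")
P=np.array([back(w,u,.026) for u in [(282,219.5),(315.5,219.5),(283.5,248),(316,248),(285,275),(316.5,275)]])
print(P.round(4)); c=P.mean(0); print(c); 
d=(P[4]+P[5]-P[0]-P[1]); print("long",np.degrees(np.arctan2(d[1],d[0])))
e=(P[1]+P[3]+P[5]-P[0]-P[2]-P[4]); print("short",np.degrees(np.arctan2(e[1],e[0])))
E
python3 to.py .4793 -.324 .16 -71.4
```

```text
[[ 0.4597 -0.301   0.026 ]
 [ 0.4844 -0.293   0.026 ]
 [ 0.4676 -0.3245  0.026 ]
 [ 0.4923 -0.3165  0.026 ]
 [ 0.4755 -0.3482  0.026 ]
 [ 0.5003 -0.3402  0.026 ]]
[ 0.479973   -0.32058406  0.026     ]
long -71.47290316988688
short 17.957578720301694
pos [ 0.4881 -0.2749  0.167 ] rpy [-8.988e+01  1.000e-02 -7.168e+01] t 22.83 F [ 0.5  0.5 -0.2] gap 0.0683
slide [ 0.0439  0.0069 -0.0238] twist [-0.12 -0.28 -0.01]
```

View pics/w16.png

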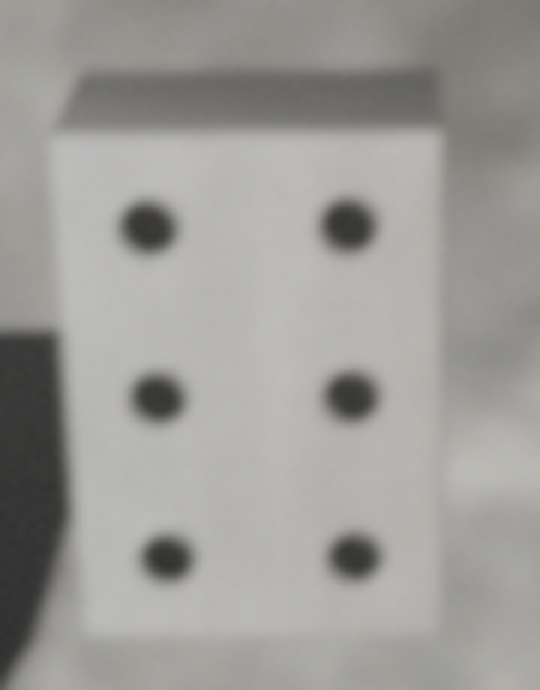

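```bash

python3 -m jog '{"jaw":[1,1,1,1,1,1,1,1,1,1],"slide":[[0.01,0,-0.005],[0.025,0,-0.013],[0.035,0,-0.018],[0.04,0.01,-0.022],[0.0425,0.02,-0.023],[0.0425,0.03,-0.023],[0.0425,0.04,-0.023],[0.0425,0.047,-0.023],[0.0425,0.05,-0.023],[0.0425,0.05,-0.023]],"twist":[[0,0,0],[0,0,0],[0,0,0],[0,0,0],[0,0,0],[0,0,0],[0,0,0],[0,0,0],[0,0,0],[0,0,0]]}' 25
python3 to.py .4796 -.3225 .069 -71.7
 python3 -c "
from h import *
w=snapshot('wrist'); cv2.imwrite('pics/w17.png',w['frame'])
w=snapshot('side'); crop(w['frame'],300,90,410,180,7,'pics/s17.png')"
```

```text
time_s: 23.67
eef_pos: [0.4787, -0.3225, 0.1151]
tcp_rot: [-90.1, 0.1, -71.6]
wrist_force: [0.0, 0.1, 0.0]
finger_gap: 0.0882
pos [ 0.4787 -0.3225  0.1151] rpy [-9.006e+01  9.000e-02 -7.160e+01] t 23.67 F [0.  0.1 0. ] gap 0.0882
slide [0.0003 0.0461 0.0009] twist [ 0.06  0.1  -0.09]
```

View pics/w17.png

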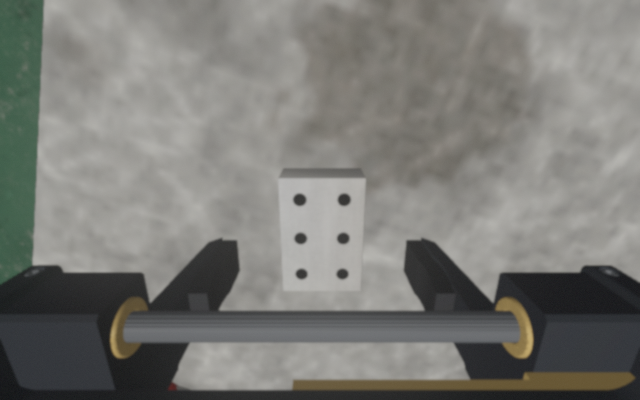

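View pics/s17.png

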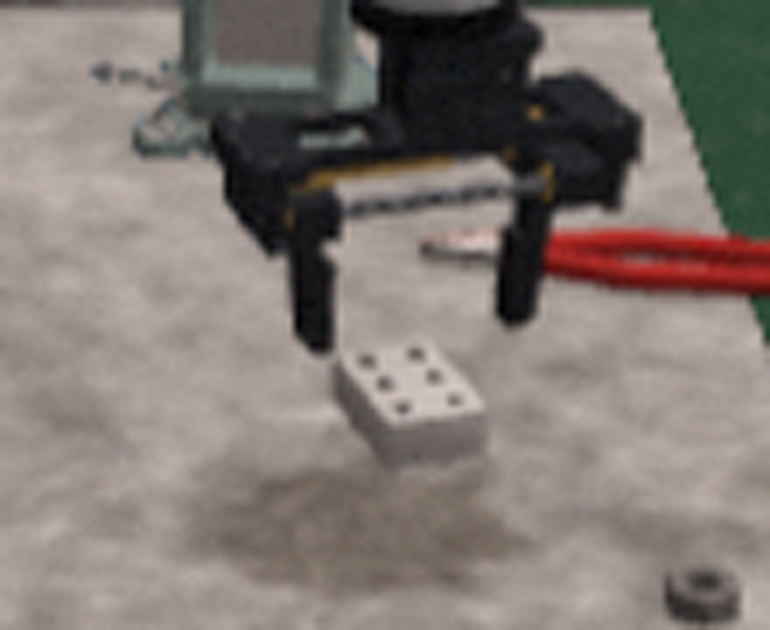

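```bash

python3 -m jog '{"jaw":[1,1,1,1,1,1,1,1,1,1],"slide":[[0,0.006,0.0005],[0,0.013,0.001],[0,0.021,0.001],[0,0.028,0.001],[0,0.034,0.001],[0,0.039,0.001],[0,0.043,0.001],[0,0.045,0.001],[0,0.046,0.001],[0,0.046,0.001]],"twist":[[0,0,0],[0,0,0],[0,0,0],[0,0,0],[0,0,0],[0,0,0],[0,0,0],[0,0,0],[0,0,0],[0,0,0]]}'
python3 to.py .4796 -.3225 .069 -71.7
python3 -c "
from h import *
w=snapshot('wrist'); cv2.imwrite('pics/w18.png',w['frame'])"
```

```text
time_s: 24.6
eef_pos: [0.4798, -0.3232, 0.0701]
tcp_rot: [-90.0, -0.0, -71.7]
wrist_force: [-0.8, -0.4, -0.6]
finger_gap: 0.0881
pos [ 0.4798 -0.3232  0.0701] rpy [-90.    -0.   -71.67] t 24.6 F [-0.8 -0.4 -0.6] gap 0.0881
slide [-0.0007  0.0011 -0.    ] twist [0.   0.03 0.  ]
```

View pics/w18.png

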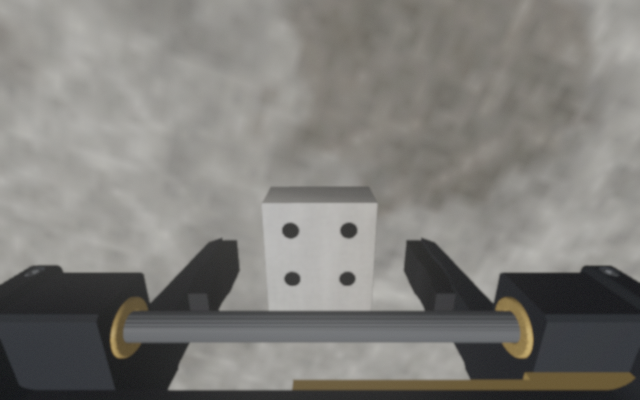

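```bash
python3 - <<'E'
from h import *
w=snapshot("wrist"); p=readout.read_state()["eef_pos"]; print(proj(w,[p[0],p[1],.026]))
m=(back(w,(292,278.5),.026)+back(w,(347.5,278.5),.026))/2; print(m,p)
E
python3 -m jog '{"jaw":[0.6,0.4,0.2,0,-0.2,-0.4,-1,-1,-1,-1],"slide":[[0,0.001,0],[0,0.001,0],[0,0.001,0],[0,0.001,0],[0,0.001,0],[0,0.001,0],[0,0.001,0],[0,0.001,0],[0,0.001,0],[0,0.001,0]],"twist":[[0,0,0],[0,0,0],[0,0,0],[0,0,0],[0,0,0],[0,0,0],[0,0,0],[0,0,0],[0,0,0],[0,0,0]]}' 30
python3 to.py .4796 -.3225 .069 -71.7
```

```text
[324.03288297 277.38387508]
[ 0.47828383 -0.32446937  0.026     ] [ 0.4799966  -0.32326514  0.07045527]
time_s: 25.53
eef_pos: [0.4796, -0.3233, 0.0692]
tcp_rot: [-90.0, -0.0, -71.7]
wrist_force: [-1.9, 0.7, 1.7]
finger_gap: 0.0506
pos [ 0.4796 -0.3233  0.0692] rpy [-90.04  -0.   -71.68] t 25.53 F [-1.9  0.7  1.7] gap 0.0506
slide [-0.0007  0.0002  0.0003] twist [0.04 0.02 0.  ]
```

```bash

python3 -m jog '{"jaw":[-1,-1,-1,-1,-1,-1,-1,-1,-1,-1],"slide":[[0,-0.001,0],[0,-0.003,0],[0,-0.007,0],[0,-0.014,0],[0,-0.024,0],[0,-0.038,0],[0,-0.054,0],[0,-0.07,0],[0,-0.082,0],[0,-0.09,0]],"twist":[[0,0,0],[0,0,0],[0,0,0],[0,0,0],[0,0,0],[0,0,0],[0,0,0],[0,0,0],[0,0,0],[0,0,0]]}'
python3 to.py .578 .1155 .16 -95.5
python3 - <<'E'
from fit import *
t=snapshot("top"); s=snapshot("side"); cv2.imwrite("pics/s19.png",s["frame"])
crop(s["frame"],280,170,390,270,7,"pics/s19c.png")
pt=un([(383,95),(148,77),(125,297),(366,312)],230,165,5.5)
print(run([(t,pt)],.11,.10,.022,[.57,.12,1.57]))
print("hole",back(t,un([(255,193)],230,165,5.5)[0],.022))
print("corner holes",np.mean([back(t,u,.022) for u in un([(168,104),(357,118),(342,285),(151,269)],230,165,5.5)],0))
print("mid hole",back(t,un([(581,224)],230,165,5.5)[0],.016))
E
```

```text
time_s: 26.37
eef_pos: [0.4802, -0.3234, 0.1613]
tcp_rot: [-89.9, -0.1, -71.7]
wrist_force: [0.2, -0.9, -5.4]
finger_gap: 0.0511
pos [ 0.4802 -0.3234  0.1613] rpy [-89.91  -0.09 -71.68] t 26.37 F [ 0.2 -0.9 -5.4] gap 0.0511
slide [-0.3859  0.001   0.2308] twist [-0.1  23.82  0.07]
(array([0.57959776, 0.11643679, 1.47429767]), np.float64(0.5952009280574657), array([ 0.5, -0.1, -0.6,  0.1, -0.4, -0.2,  0.4,  0.2]))
hole [0.58020898 0.11667851 0.022     ]
corner holes [0.57999705 0.11689453 0.022     ]
mid hole [ 0.56329721 -0.03008099  0.016     ]
```

View pics/s19c.png

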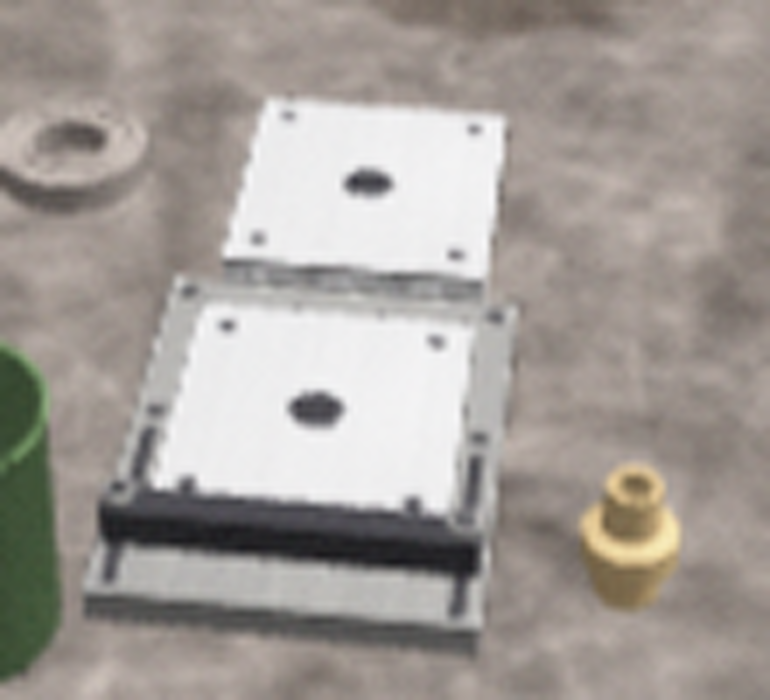

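```bash

python3 -m jog '{"jaw":[-1,-1,-1,-1,-1,-1,-1,-1,-1,-1],"slide":[[-0.006,0,0.004],[-0.018,0,0.011],[-0.035,0,0.021],[-0.055,0,0.033],[-0.077,0,0.046],[-0.1,0,0.06],[-0.124,0,0.075],[-0.148,0,0.089],[-0.172,0,0.104],[-0.196,0,0.118]],"twist":[[0,0.5,0],[0,1,0],[0,2,0],[0,3,0],[0,4.5,0],[0,6,0],[0,7.5,0],[0,9,0],[0,10.5,0],[0,12,0]]}'
python3 to.py .5795 .1163 .16 -95.5
```

```text
time_s: 27.3
eef_pos: [0.53, -0.0977, 0.1583]
tcp_rot: [-90.1, 0.0, -83.7]
wrist_force: [0.1, 0.8, -5.4]
finger_gap: 0.0504
pos [ 0.53   -0.0977  0.1583] rpy [-9.008e+01  5.000e-02 -8.372e+01] t 27.3 F [ 0.1  0.8 -5.4] gap 0.0504
slide [-0.2073 -0.0016  0.0726] twist [ 0.08 11.78 -0.04]
```

```bash

python3 -m jog '{"jaw":[-1,-1,-1,-1,-1,-1,-1,-1,-1,-1],"slide":[[-0.023,0,0.008],[-0.047,0,0.016],[-0.071,0,0.024],[-0.095,0,0.033],[-0.119,0,0.041],[-0.142,0,0.049],[-0.163,0,0.056],[-0.182,0,0.063],[-0.197,0,0.068],[-0.208,0,0.072]],"twist":[[0,1.5,0],[0,3,0],[0,4.5,0],[0,6,0],[0,7.5,0],[0,9,0],[0,10,0],[0,11,0],[0,11.5,0],[0,11.8,0]]}'
python3 -m jog '{"jaw":[-1,-1,-1,-1,-1,-1,-1,-1,-1,-1],"slide":[[0,0.002,0],[0,0.006,0],[0,0.011,0],[0,0.016,0],[0,0.021,0],[0,0.026,0],[0,0.03,0],[0,0.033,0],[0,0.035,0],[0,0.035,0]],"twist":[[0,0,0],[0,0,0],[0,0,0],[0,0,0],[0,0,0],[0,0,0],[0,0,0],[0,0,0],[0,0,0],[0,0,0]]}'
python3 to.py .5795 .1163 .0912 -95.5
python3 -c "
from h import *
s=readout.read_state();print(s['eef_pos'],s['tcp_rot'])
w=snapshot('wrist'); cv2.imwrite('pics/w20.png',w['frame'])
w=snapshot('side'); crop(w['frame'],280,170,390,270,7,'pics/s20.png')"
```

```text
time_s: 28.13
eef_pos: [0.578, 0.1179, 0.1582]
tcp_rot: [-90.1, 0.1, -95.3]
wrist_force: [-0.1, -0.5, -7.2]
finger_gap: 0.0507
time_s: 28.97
eef_pos: [0.5787, 0.1146, 0.1238]
tcp_rot: [-90.0, -0.0, -95.5]
wrist_force: [-0.4, 0.1, -6.1]
finger_gap: 0.0507
pos [0.5787 0.1146 0.1238] rpy [-9.003e+01 -2.000e-02 -9.547e+01] t 28.97 F [-0.4  0.1 -6.1] gap 0.0507
slide [-0.0018  0.0326  0.0007] twist [0.03 0.03 0.02]
[0.57867007 0.11456542 0.12377904] [-9.00295999e+01 -1.70486048e-02 -9.54710820e+01]
```

View pics/w20.png

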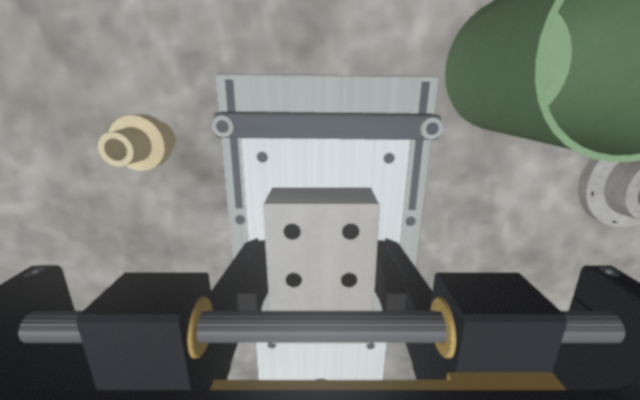

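View pics/s20.png

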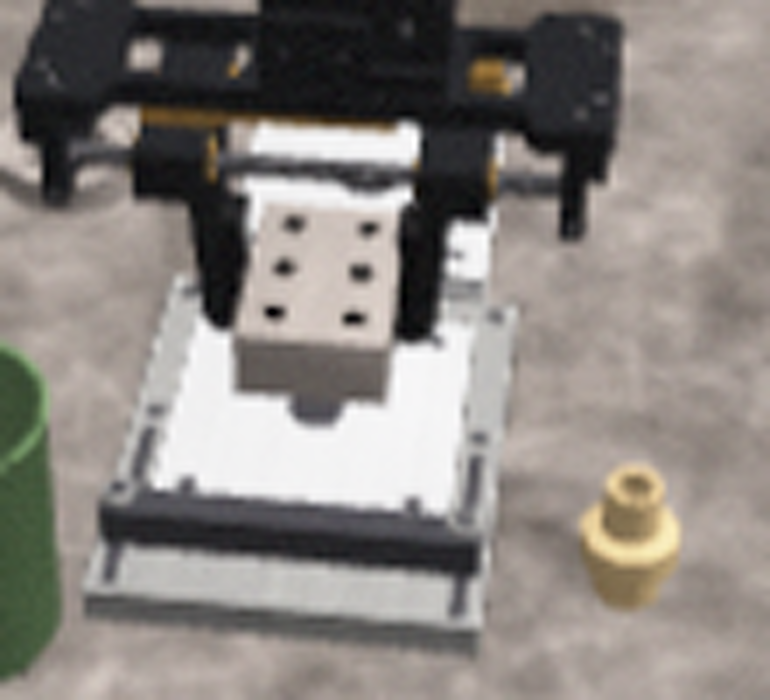

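```bash

python3 -m jog '{"jaw":[-1,-1,-1,-1,-1,-1,-1,-1,-1,-1],"slide":[[-0.0005,0.002,0],[-0.001,0.006,0.0005],[-0.0018,0.01,0.0007],[-0.0018,0.015,0.0007],[-0.0018,0.019,0.0007],[-0.0018,0.023,0.0007],[-0.0018,0.026,0.0007],[-0.0018,0.028,0.0007],[-0.0018,0.0295,0.0007],[-0.0018,0.0295,0.0007]],"twist":[[0,0,0],[0,0,0],[0,0,0],[0,0,0],[0,0,0],[0,0,0],[0,0,0],[0,0,0],[0,0,0],[0,0,0]]}'
python3 to.py .5795 .1163 .0912 -95.5
python3 -c "
from h import *
w=snapshot('wrist'); cv2.imwrite('pics/w21.png',w['frame'])
w=snapshot('side'); crop(w['frame'],280,170,390,270,7,'pics/s21.png')"
```

```text
time_s: 29.9
eef_pos: [0.5796, 0.1163, 0.0944]
tcp_rot: [-90.0, -0.0, -95.5]
wrist_force: [0.1, 0.9, -5.6]
finger_gap: 0.0502
pos [0.5796 0.1163 0.0944] rpy [-9.002e+01 -1.000e-02 -9.547e+01] t 29.9 F [ 0.1  0.9 -5.6] gap 0.0502
slide [ 0.      0.0032 -0.0001] twist [0.02 0.03 0.01]
```

View pics/s21.png

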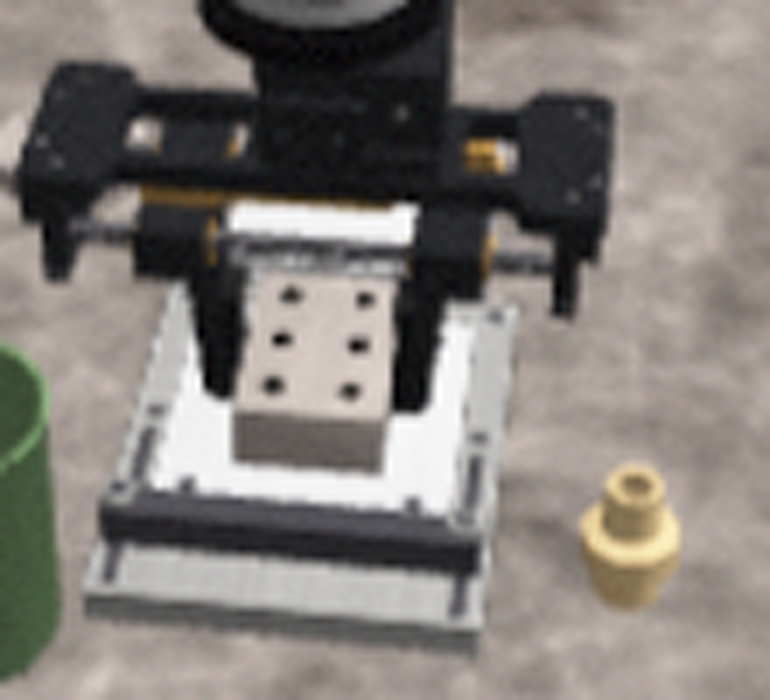

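Block is centred above the plate; now I feel downwards.

```bash

python3 -m jog '{"jaw":[-1,-1,-1,-1,-1,-1,-1,-1,-1,-1],"slide":[[0,0.0004,0],[0,0.0008,0],[0,0.0012,0],[0,0.0016,0],[0,0.002,0],[0,0.0023,0],[0,0.0026,0],[0,0.0026,0],[0,0.0026,0],[0,0.0026,0]],"twist":[[0,0,0],[0,0,0],[0,0,0],[0,0,0],[0,0,0],[0,0,0],[0,0,0],[0,0,0],[0,0,0],[0,0,0]]}'
```

```text
time_s: 30.83
eef_pos: [0.5797, 0.1164, 0.0921]
tcp_rot: [-90.0, -0.0, -95.5]
wrist_force: [0.2, -0.8, -5.7]
finger_gap: 0.0506
```

```bash

python3 -m jog '{"jaw":[-1,-1,-1,-1,-1,-1,-1,-1,-1,-1],"slide":[[0,0.0001,0],[0,0.0002,0],[0,0.0003,0],[0,0.0004,0],[0,0.0005,0],[0,0.0005,0],[0,0.0005,0],[0,0.0005,0],[0,0.0005,0],[0,0.0005,0]],"twist":[[0,0,0],[0,0,0],[0,0,0],[0,0,0],[0,0,0],[0,0,0],[0,0,0],[0,0,0],[0,0,0],[0,0,0]]}'
```

```text
time_s: 31.67
eef_pos: [0.5797, 0.1164, 0.0916]
tcp_rot: [-90.0, -0.0, -95.5]
wrist_force: [-1.1, 0.0, -6.0]
finger_gap: 0.0505
```

```bash

python3 -m jog '{"jaw":[-1,-1,-1,-1,-1,-1,-1,-1,-1,-1],"slide":[[0,0.0001,0],[0,0.0002,0],[0,0.0003,0],[0,0.0004,0],[0,0.0005,0],[0,0.0005,0],[0,0.0005,0],[0,0.0005,0],[0,0.0005,0],[0,0.0005,0]],"twist":[[0,0,0],[0,0,0],[0,0,0],[0,0,0],[0,0,0],[0,0,0],[0,0,0],[0,0,0],[0,0,0],[0,0,0]]}'
```

```text
time_s: 32.5
eef_pos: [0.5797, 0.1164, 0.0913]
tcp_rot: [-90.0, -0.0, -95.5]
wrist_force: [-1.8, 0.1, -1.3]
finger_gap: 0.0503
```

```bash

python3 -m jog '{"jaw":[0.17,0.19,0.22,0.25,0.28,0.32,0.36,0.4,0.45,0.5],"slide":[[0,0.0001,0],[0,0.0001,0],[0,0.0001,0],[0,0.0001,0],[0,0.0001,0],[0,0.0001,0],[0,0.0001,0],[0,0.0001,0],[0,0.0001,0],[0,0.0001,0]],"twist":[[0,0,0],[0,0,0],[0,0,0],[0,0,0],[0,0,0],[0,0,0],[0,0,0],[0,0,0],[0,0,0],[0,0,0]]}'
python3 -c "
from h import *
w=snapshot('wrist'); cv2.imwrite('pics/w22.png',w['frame'])
w=snapshot('side'); crop(w['frame'],280,170,390,270,7,'pics/s22.png')"
```

```text
time_s: 33.33
eef_pos: [0.5797, 0.1164, 0.091]
tcp_rot: [-90.0, -0.0, -95.5]
wrist_force: [-0.5, 0.5, -0.7]
finger_gap: 0.0656
```

View pics/w22.png

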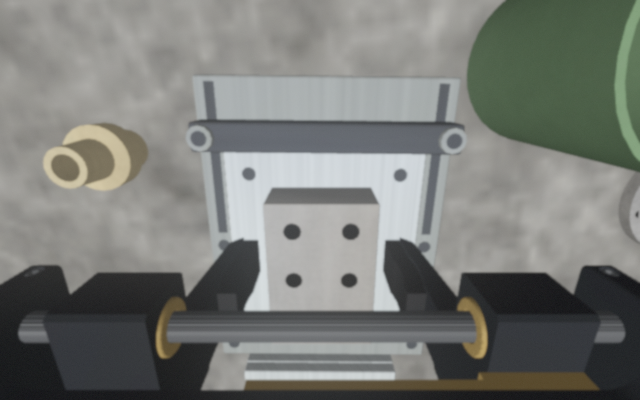

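View pics/s22.png

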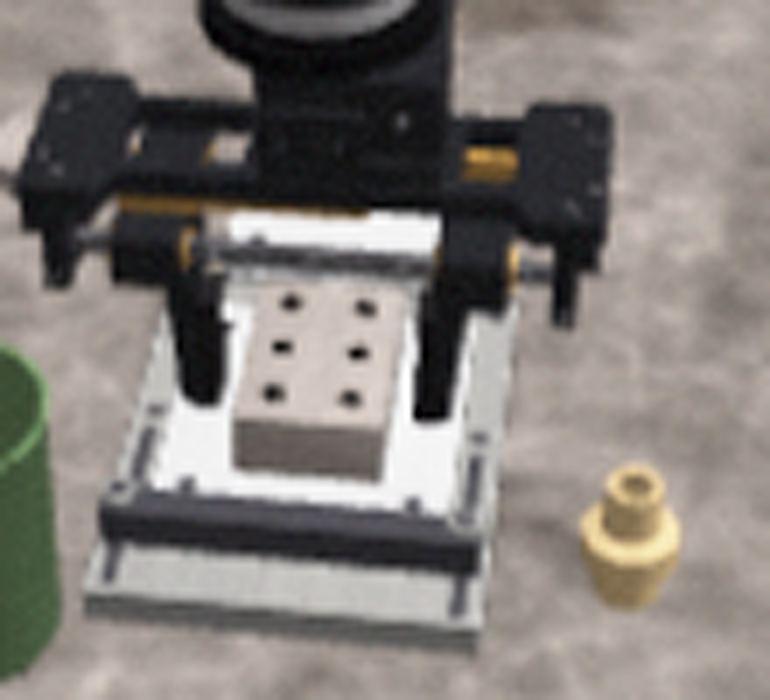

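Released cleanly: the block lies on the plate, with clear gaps to both fingers. I lift straight up, then move back out of the top view.

```bash

python3 -m jog '{"jaw":[0.5,0.5,0.5,0.5,0.5,0.5,0.5,0.5,0.5,0.5],"slide":[[0,-0.003,0],[0,-0.008,0],[0,-0.015,0],[0,-0.024,0],[0,-0.035,0],[0,-0.048,0],[0,-0.062,0],[0,-0.075,0],[0,-0.085,0],[0,-0.09,0]],"twist":[[0,0,0],[0,0,0],[0,0,0],[0,0,0],[0,0,0],[0,0,0],[0,0,0],[0,0,0],[0,0,0],[0,0,0]]}'
python3 -m jog '{"jaw":[0.5,0.5,0.5,0.5,0.5,0.5,0.5,0.5,0.5,0.5],"slide":[[0.01,0,0],[0.03,0,0],[0.06,0,0],[0.095,0,0],[0.13,0,0],[0.165,0,0],[0.2,0,0],[0.23,0,0],[0.25,0,0],[0.26,0,0]],"twist":[[0,0,0],[0,0,0],[0,0,0],[0,0,0],[0,0,0],[0,0,0],[0,0,0],[0,0,0],[0,0,0],[0,0,0]]}'
python3 -m jog '{"jaw":[0.5,0.5,0.5,0.5,0.5,0.5,0.5,0.5,0.5,0.5],"slide":[[0.005,0,0],[0.015,0,0],[0.03,0,0],[0.045,0,0],[0.055,0,0],[0.06,0,0],[0.06,0,0],[0.06,0,0],[0.06,0,0],[0.06,0,0]],"twist":[[0,0,0],[0,0,0],[0,0,0],[0,0,0],[0,0,0],[0,0,0],[0,0,0],[0,0,0],[0,0,0],[0,0,0]]}'
python3 -c "
from h import *
w=snapshot('top'); cv2.imwrite('pics/t23f.png',w['frame']); crop(w['frame'],230,165,370,265,5.5,'pics/t23.png')
w=snapshot('side'); crop(w['frame'],280,170,390,270,7,'pics/s23.png')"
```

```text
time_s: 34.27
eef_pos: [0.5804, 0.1165, 0.1832]
tcp_rot: [-89.8, 0.1, -95.5]
wrist_force: [-0.2, 0.2, 0.4]
finger_gap: 0.0663
time_s: 35.1
eef_pos: [0.5531, -0.1476, 0.1802]
tcp_rot: [-90.1, -0.2, -95.8]
wrist_force: [-0.2, -0.1, -0.5]
finger_gap: 0.066
time_s: 35.93
eef_pos: [0.5495, -0.2008, 0.1811]
tcp_rot: [-90.0, 0.0, -95.4]
wrist_force: [-0.3, 0.4, 0.4]
finger_gap: 0.0659
```

View pics/t23.png

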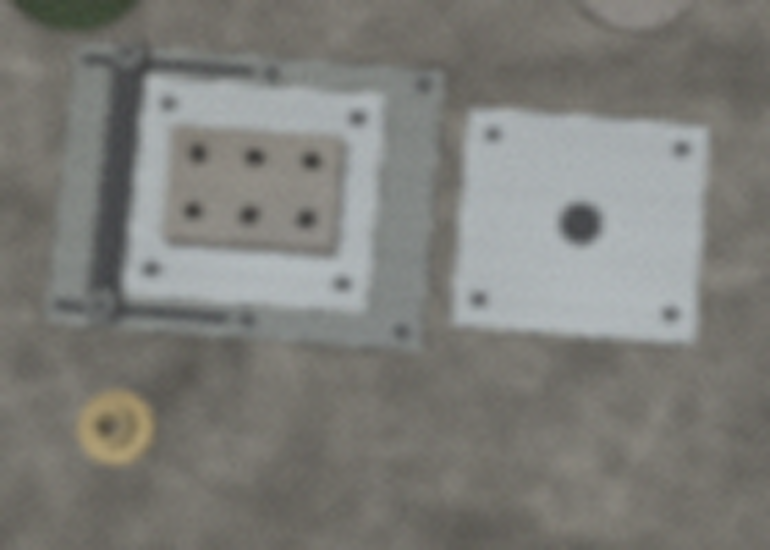

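View pics/s23.png

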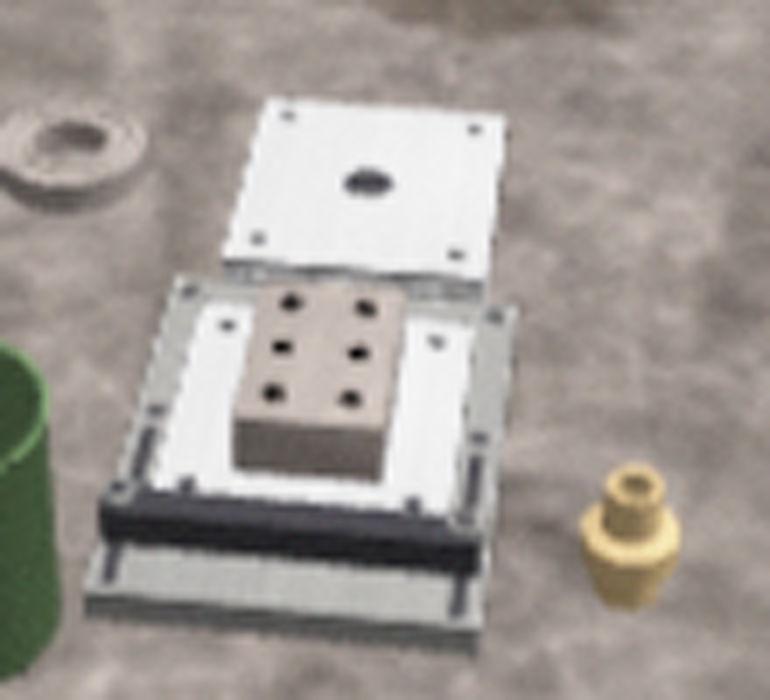

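```bash
python3 - <<'E'
from h import *
t=snapshot("top"); g=t["frame"].mean(-1)
print("block",np.mean([back(t,[230+(x+.5)/5.5-.5,165+(y+.5)/5.5-.5],.048) for x,y in [(198,152),(255,156),(312,160),(193,210),(249,215),(306,218)]],0))
# per row: stop left edge (bed->dark), stop right edge (dark->plate), trailing plate edge
out=[]
for r in range(182,217):
    row=cv2.resize(g[r:r+1,240:305],None,fx=10,fy=1,interpolation=cv2.INTER_CUBIC)[0]; d=np.gradient(cv2.GaussianBlur(row[None],(0,0),6)[0])
    L=d[:160].argmin(); Rr=L+d[L:L+70].argmax(); out.append((r,240+L/10,240+Rr/10, 240+ (400+d[400:].argmin())/10))
o=np.array(out)
for k in (1,2,3):
    p=np.polyfit(o[:,0],o[:,k],1); res=o[:,k]-np.polyval(p,o[:,0]); m=abs(res)<.6; p=np.polyfit(o[m,0],o[m,k],1); print(k,np.degrees(np.arctan(p[0])).round(2),m.sum(),np.std(o[m,k]-np.polyval(p,o[m,0])).round(2), np.polyval(p,200).round(2))
d=o[:,2]-o[:,1]; print(d.round(1))
E
```

```text
block [0.57926135 0.11523038 0.048     ]
1 -5.49 14 0.14 248.06
2 -5.58 20 0.12 254.04Traceback (most recent call last):
  File "<stdin>", line 11, in <module>
    raise TypeError("expected non-empty vector for x")
TypeError: expected non-empty vector for x
```

```bash
python3 -c "
from station import job
print(job.job_done())"
```

```text
the job is handed in; nothing more can be done
None
```

I slid the top plate onto the bed, pressed it home against the stop, set the block on it, let go and handed the job in at about 36 s (limit 70 s).

- **Plate:** I pushed it by its trailing edge with two fingertips, without lifting it. I felt the stop and pressed to 6.4 N. Then I pushed again with the fingers closed, to 7.5 N, so the plate could settle flat against it.
- **Block:** I gripped it across its 51 mm, lowered it by feel until the plate carried most of its weight, and let go. Then I drew the arm clear.

**Last checks**
- **Stop:** its two screw heads show no shift in the pictures from before and after the push.
- **Squareness:** the stop's back edge and the line where it meets the plate read 5.49° and 5.58° in the top picture, and the plate's own fitted angle agrees. The same check on the plate's trailing edge failed in my script, so that edge was not measured separately.
- **Stack:** the two lower plates show no visible shift in the side and top views, though I did not measure them against their starting position.
- **Block position:** its centre measures about 1 mm from the plate's centre, which is within the cameras' accuracy of about 2 mm.
- **Neighbours:** the brass fitting and the ball bearing look untouched. The V-block was outside the last close-ups; the arm never went near it.

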